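Pack fossil vertebrae and balance the case lid for fitting its stay

ROBOT

A 6-joint arm with a two-finger parallel gripper is mounted at the origin on the work surface. World frame = base frame: x ahead of the robot, y to its left, z up, the work surface at z = 0. Lengths are in m, angles in rad, forces in N, time in s.
With the tool pointing down it reaches from about 0.3 to 0.85 m from the base axis. Payload 5.4 kg.
Tool frame: the origin (TCP) lies at the very end of the fingers, on their centre line; the grasp point (between the pads) lies 19 mm behind it; y points along the fingers, z is the direction in which the jaws open and shut, and the axes are right-handed (so a half turn about y gives the same grasp; the last joint's range is limited). The gripper opens to 85 mm and grips with 20 to 120 N. Pads are 22 mm wide; open, the fingers measure 114 mm over their backs; the gripper's body (76 mm by 85 mm) begins 54 mm behind the grasp point. The pads swing forward as they close: fully open they stand 13 mm farther back than shut.
Start: joints at [1.085, 0.158, 1.597, -0, 1.386, -0.21], TCP at [0.157, 0.553, 0.231] pointing down, gripper open.
Joint ranges: [-2.91, 2.91], [-0.94, 2.29], [0.18, 2.7], [-1.29, 4.43], [0.17, 2.64], [-3, 3]. Speed limits (rad/s): [2.57, 2.57, 3.14, 3.14, 3.14, 3.14].

INTERFACE

Orientations are given as [roll, pitch, yaw] about the fixed x, y, z axes, in that order (R = Rz(yaw) Ry(pitch) Rx(roll)).
In Python, from station import ctrl gives the robot as it stands.
- The arm moves only by the tool drive_tool, never from a script. Its argument "plan" is a list of rows, each a list of 3 entries, a list of its own where there are three numbers: the shift along the tool's x, y, z in cm, then the turn about the tool's y in degrees, then the closure, from -1 (fully open) to 1 (shut). In form: [[[x, y, z], turn, fingers], ...]. A call has 1 to 12 rows; each row shifts and turns the pose as measured when the row begins, along the tool's axes as they then stand; what a row does not reach is not made up. A row lasts 1/12 s, in which the tool goes at most 41.7 mm and 7.16 degrees, less where a joint would pass 70% of its speed; a pose out of reach is approached as far as the arm can. A call with a gripper value outside its range is refused whole. The fingers move at their own pace and stop on an object; "newtons" is the grip in N (left out, the last holds). Time passes only in rows, so rows that do not move let the fingers close. It gives the time, the measured TCP pose, the force and the opening at its end, in the units of the state.
- ctrl.get_obs(): the state, without advancing time (a new reading comes with each control period).
- ctrl.capture(name): name is "scene" or "top" or "wrist"; returns the picture (420x560x3 uint8, red, green, blue); there is no depth.
- ctrl.camera_model(name): a dict with "camera_matrix" (3x3 intrinsics, pixels), "R" (3x3) and "t" (3): a world point X has camera coordinates R X + t. Camera axes: x right, y down, z forward; pixel columns grow to the right and rows downward; lengths in m; the calibration is good to about 2 mm. A picture is of the moment at which its call begins: read the wrist's pose just before it. camera_model takes no time and is no camera call; for the wrist camera it gives the pose at the moment of the call.
- ctrl.hand_in(): hands the job in, once; it reports no verdict.
Trained networks look in the newest picture that a camera, given by its name, has taken for a name from the list of things; names that differ only in an ending like _2 or _b are one class to them, and where a whole thing is asked for, a point or a joint stands for the part that bears it (a point fixed in the world has none). Each returns a list of dicts, best first, with "confidence" (0 to 1); they miss things now and then, are a little off and sometimes report something else, mostly with a low value. They report only what shows in the picture. A call takes as long as a camera call. They do not tell look-alikes from the thing itself.
- ctrl.recognise(camera, thing): "xy" ([column, row] in pixels, amid what is visible of it).
- ctrl.pinpoint(camera, thing): "xy" ([column, row] in pixels: a listed point, or the origin of a listed thing).
The state is a dict: "time_s": time; "joints": joint angles; "qd": joint speeds; "tau": joint torques, N m; "ee_pos": TCP position; "orientation": TCP orientation; "wrist_force": force on the tool from outside, world axes, zero at the start; "moment": the same for the moment, N m; "width": finger opening in m.
Only numpy, scipy, OpenCV 4.12 (cv2) and the standard library are available. Lean on these libraries where they do the work, as an engineer would, in place of code of your own. Each camera call takes 0.05 s, during which the arm holds its last target.

TASK

Use the scoop to take up all three small fossil vertebrae from the sorting tray together in one scoopful, tip them into the open wooden transport case, and set the scoop down flat again, on the bench or in the tray, clear of the case. Then take the case's lid by its steel bar, swing it up from where it leans back to its balance point, standing straight upright, and keep holding it there with the fingers so that I can screw on the missing lid stay: the program finishes while still holding the lid. Do not let the lid drop towards shut, and leave the other things on the bench where they are.

Things in the scene. Friction and masses are not known exactly. Their poses are not given: they have to be found in the camera images.
- tray: Fixed aluminium sorting tray, 270 (its x) x 124 (its y) mm, lying flat; origin at the centre of its underside, floor 4 mm thick. Its -x end, on the robot's side, has a fence 34 mm high whose inner face is at x = -129 mm; along both sides walls 20 mm high with inner faces at y = +-56 mm; its +x end is open. Scooping towards -x, against the fence, works.
- scoop: Loose steel bench scoop (130 g) lying in the tray; origin under the pan's middle, in the plane of its underside; nose to its own -x. Open flat pan 92 mm wide, thin sloping lip from x = -42 to -28 mm, then floor 3.5 mm above the underside, side walls 26 mm high, back wall 52 mm high at x = +38 mm. Straight level wooden handle from x = 40 to 130 mm, 18 mm wide (y) and 16 mm high, its centre line 46 mm above the underside.
- vertebra1: Loose fossil vertebra, a bone-coloured disc with bevelled edges, 23 mm across and 13 mm thick, about 18 g; origin at its centre. The three are alike and start lying flat in the tray between the scoop's nose and the fence. It rides up the scoop's lip when pushed against the fence, and slides out when the nose is tipped down about 55 degrees.
- vertebra2: Loose fossil vertebra, a bone-coloured disc with bevelled edges, 23 mm across and 13 mm thick, about 18 g; origin at its centre. The three are alike and start lying flat in the tray between the scoop's nose and the fence. It rides up the scoop's lip when pushed against the fence, and slides out when the nose is tipped down about 55 degrees.
- vertebra3: Loose fossil vertebra, a bone-coloured disc with bevelled edges, 23 mm across and 13 mm thick, about 18 g; origin at its centre. The three are alike and start lying flat in the tray between the scoop's nose and the fence. It rides up the scoop's lip when pushed against the fence, and slides out when the nose is tipped down about 55 degrees.
- case: Fixed open plywood transport case, outside 150 x 150 x 70 mm high, walls and floor 6 mm thick; origin at the centre of its underside, z up. Its lid is hinged along the rim on its +y side.
- lid (a joint): Angle of the lid in rad: 0 = shut, pi/2 = upright, 2.3 = leaning back on its stop beyond the +y side, as it starts. The lid (about 350 g with its bar) swings freely on a hinge with hardly any friction: it balances upright at pi/2 and falls away on either side of that if not held. Plywood panel 150 wide, 8 mm thick, spanning 4 to 154 mm from the hinge.
- hinge (a point): Middle of the lid's hinge line, on the case at (0, +75, +74) mm; the hinge line runs along the case's x.
- bar (a point): The lid's steel grab bar: round, 12 mm in diameter, 102 mm long, parallel to the hinge and 199 mm from it, in the plane of the lid's panel; this point is the middle of the bar. Two flat arms, 90 mm clear between them, join it to the panel's free edge 45 mm away. The bar can turn between lightly closed fingers.
- rock: Bystander, leave alone: knobbly ochre rock, about 70 x 55 x 44 mm high
- dish: Bystander, leave alone: shallow white ceramic bowl, 90 mm across, 22 mm high
- bottle: Bystander, leave alone: amber glass bottle with a white cap, 52 mm across, 130 mm tall
- jar: Bystander, leave alone: clear jar with a white cap, 60 mm across, 70 mm tall
- brush: Bystander, leave alone: long-handled brush lying on the bench
Not all that is in view belongs to the job. What is shaped like the vertebra1 but yellow is not meant.

How it is judged:
On the way, in this order (a step that is already met when the one before it is completed fails the run):
1. all three vertebrae lie together in the raised scoop (x of vertebra1 in the frame of scoop between -0.042 and 0.04 m and y of vertebra1 in the frame of scoop between -0.046 and 0.046 m and z of vertebra1 in the frame of scoop between 0 and 0.05 m and x of vertebra2 in the frame of scoop between -0.042 and 0.04 m and y of vertebra2 in the frame of scoop between -0.046 and 0.046 m and z of vertebra2 in the frame of scoop between 0 and 0.05 m and x of vertebra3 in the frame of scoop between -0.042 and 0.04 m and y of vertebra3 in the frame of scoop between -0.046 and 0.046 m and z of vertebra3 in the frame of scoop between 0 and 0.05 m and height (world z) of scoop above 0.06 m), for 0.2 s.
2. all three vertebrae are inside the case (x of vertebra1 in the frame of case between -0.072 and 0.072 m and y of vertebra1 in the frame of case between -0.072 and 0.072 m and z of vertebra1 in the frame of case between 0 and 0.06 m and x of vertebra2 in the frame of case between -0.072 and 0.072 m and y of vertebra2 in the frame of case between -0.072 and 0.072 m and z of vertebra2 in the frame of case between 0 and 0.06 m and x of vertebra3 in the frame of case between -0.072 and 0.072 m and y of vertebra3 in the frame of case between -0.072 and 0.072 m and z of vertebra3 in the frame of case between 0 and 0.06 m), for 0.2 s.
3. the scoop is set down flat and let go, clear of the case (height (world z) of scoop below 0.03 m and angle between scoop's own z axis and vertical below 0.2 rad and contact force between the fingers and scoop below 0.05 N and linear speed of scoop below 0.03 m/s and contact force between scoop and case below 0.05 N), for 0.2 s.
4. the lid is held by its bar at the balance point (value of joint lid between 1.501 and 1.641 rad and contact force between the fingers and lid above 0.5 N), for 0.3 s.
At the end, for the whole second after the job is handed in: The three vertebrae are inside the case; the scoop lies flat (within 0.2 rad), released, its underside less than 30 mm above the bench and clear of the case; the lid stands within 0.07 rad of upright (pi/2), still (under 0.1 rad/s), with the fingers holding it (more than 0.5 N) (all of step 2 and all of step 3 and all of step 4 and velocity of joint lid between -0.1 and 0.1 rad/s); the arm keeps its last pose, push and grip.
It fails at once if the lid drops towards shut (below 1.2 rad) (value of joint lid below 1.2 rad).
It fails at once if a bystander is moved by more than 30 mm (distance of any of rock, dish, bottle, jar, brush from where it was at the start of the episode above 0.03 m).
It also fails if it takes over 72 s, if anything falls off the work surface, if the arm or the gripper's body presses on something with over 40 N, if the wrist force passes 120 N, or if a joint passes its speed limit or range.

## Working session

There is one attempt and no reset: what is moved stays moved. The work goes in short steps, Python scripts to look and compute and a tool call to move; the robot and the scene stay as the last step left them, time stands still between calls to the robot, and variables do not carry over. Pictures are saved under pics/ and viewed, and the job is handed in when it is done.

Besides the shell and the picture viewer there is one more tool, called as name([rows], argument=value, ...), one row to a line, values as JSON. drive_tool: Moves the arm, as the interface text tells. Its arguments: {"type":"object","properties":{"plan":{"type":"array"},"newtons":{"type":"number"}},"required":["plan"]}

```bash
ls; mkdir -p pics; python3 - <<'E'
from station import ctrl
import cv2,numpy as np
o=ctrl.get_obs()
for k,v in o.items(): print(k,np.round(v,4))
for c in ["scene","top","wrist"]:
    im=ctrl.capture(c); cv2.imwrite(f"pics/{c}0.png",cv2.cvtColor(im,cv2.COLOR_RGB2BGR))
    m=ctrl.camera_model(c); print(c,{k:np.round(v,3).tolist() for k,v in m.items()})
    for t in ["tray","scoop","vertebra1","case","hinge","bar","lid"]:
        try:
            print(t,[(np.round(d['xy']).tolist(),round(d['confidence'],2)) for d in ctrl.pinpoint(c,t)])
        except Exception as e: print(t,e)
E
```

```text
pics
time_s 0.0
joints [ 1.0849  0.159   1.5982  0.      1.3862 -0.2101]
qd [ 0.0001  0.0004  0.002  -0.0006 -0.0003  0.0007]
tau [ 2.10000e-03 -3.96011e+01 -3.31430e+01 -2.00000e-04  8.60000e-03
  0.00000e+00]
ee_pos [0.1563 0.5527 0.2303]
orientation [-1.5726e+00  4.0000e-04 -2.7580e-01]
wrist_force [-0.5401 -0.5689 -0.7599]
moment [ 0.0144 -0.0056 -0.0554]
width 0.0855
scene {'camera_matrix': [[439.245, 0.0, 275.966], [0.0, 439.245, 219.695], [0.0, 0.0, 1.0]], 'R': [[0.32, 0.947, -0.017], [0.677, -0.24, -0.696], [-0.663, 0.211, -0.718]], 't': [-0.162, -0.34, 1.391]}
tray [([188.0, 254.0], 0.59)]
scoop [([191.0, 261.0], 0.63), ([186.0, 256.0], 0.16)]
vertebra1 [([182.0, 242.0], 0.57), ([184.0, 229.0], 0.53), ([182.0, 197.0], 0.53), ([184.0, 223.0], 0.46), ([415.0, 265.0], 0.44), ([289.0, 318.0], 0.21)]
case [([336.0, 216.0], 0.98), ([275.0, 247.0], 0.34)]
hinge [([365.0, 183.0], 0.74)]
bar [([428.0, 114.0], 0.56)]
lid it knows: bar, bottle, brush, case, dish, hinge, jar, rock, scoop, tray, vertebra
top {'camera_matrix': [[432.352, 0.0, 274.817], [0.0, 432.352, 210.694], [0.0, 0.0, 1.0]], 'R': [[0.003, -1.0, -0.031], [-0.984, 0.002, -0.176], [0.176, 0.032, -0.984]], 't': [-0.004, 0.575, 0.739]}
tray [([388.0, 230.0], 0.91), ([289.0, 211.0], 0.69)]
scoop [([384.0, 220.0], 0.96)]
vertebra1 [([389.0, 285.0], 0.55), ([395.0, 252.0], 0.47), ([377.0, 336.0], 0.47), ([392.0, 267.0], 0.46)]
case [([203.0, 234.0], 0.93)]
hinge [([147.0, 234.0], 0.64)]
bar [([33.0, 225.0], 0.93)]
lid it knows: bar, bottle, brush, case, dish, hinge, jar, rock, scoop, tray, vertebra
wrist {'camera_matrix': [[317.075, 0.0, 278.427], [0.0, 317.075, 207.523], [0.0, 0.0, 1.0]], 'R': [[0.272, 0.962, -0.0], [0.926, -0.261, 0.271], [0.261, -0.074, -0.963]], 't': [-0.574, -0.036, 0.379]}
tray []
scoop []
vertebra1 []
case []
hinge []
bar []
lid it knows: bar, bottle, brush, case, dish, hinge, jar, rock, scoop, tray, vertebra
```

View pics/scene0.png

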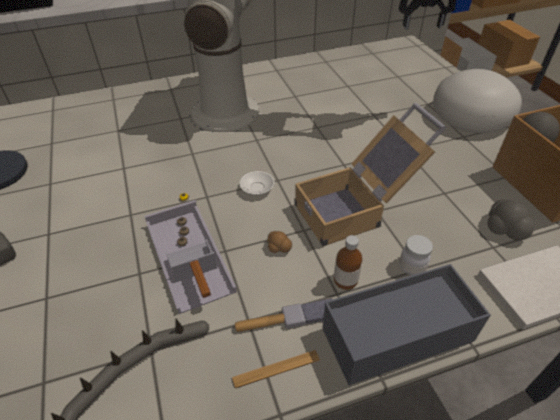

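View pics/top0.png

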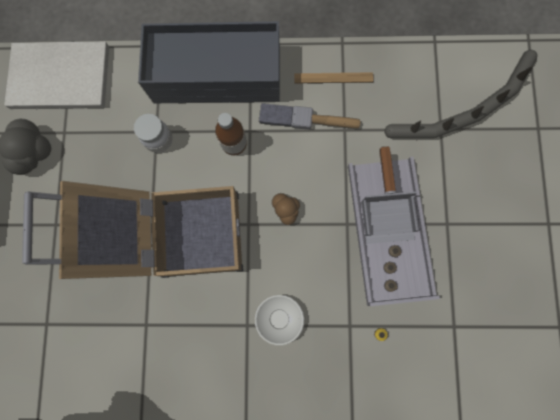

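The scene shows three bone-coloured discs at top (395,252), (390,268), (391,286), in the tray between the scoop nose and the fence. The yellow look-alike is outside the tray at top (381,335) and scene (184,197). The case is at top (200,232), with the lid leaning left and the bar at (30,228). I'll take a close crop to check.

```bash
python3 - <<'E'
import cv2
im=cv2.imread("pics/top0.png")
c=im[140:350,330:450]; cv2.imwrite("pics/crop_t.png",cv2.resize(c,None,fx=2.85,fy=2.85,interpolation=cv2.INTER_CUBIC))
im=cv2.imread("pics/top0.png")
c=im[160:300,0:260]; cv2.imwrite("pics/crop_c.png",cv2.resize(c,None,fx=3,fy=3,interpolation=cv2.INTER_CUBIC))
im=cv2.imread("pics/scene0.png")
c=im[180:315,130:250]; cv2.imwrite("pics/crop_s.png",cv2.resize(c,None,fx=4,fy=4,interpolation=cv2.INTER_CUBIC))
E
cat > h.py <<'E'
import numpy as np
from station import ctrl
from scipy.spatial.transform import Rotation as Ro
def ray(c,uv,m=None):
    m=m or ctrl.camera_model(c); K=np.array(m["camera_matrix"]);R=np.array(m["R"]);t=np.array(m["t"])
    d=R.T@np.linalg.solve(K,np.array([uv[0],uv[1],1.])); return -R.T@t,d
def atz(c,uv,z,m=None):
    o,d=ray(c,uv,m); return o+d*(z-o[2])/d[2]
def proj(c,X,m=None):
    m=m or ctrl.camera_model(c); K=np.array(m["camera_matrix"]);R=np.array(m["R"]);t=np.array(m["t"])
    p=(np.atleast_2d(X)@R.T+t)@K.T; return p[:,:2]/p[:,2:]
E
```

```text
(no output)
```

View pics/crop_t.png

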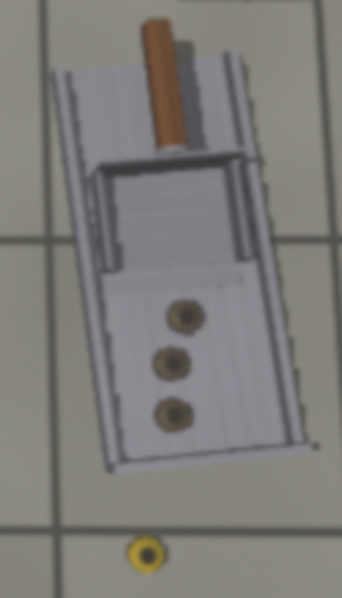

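View pics/crop_c.png

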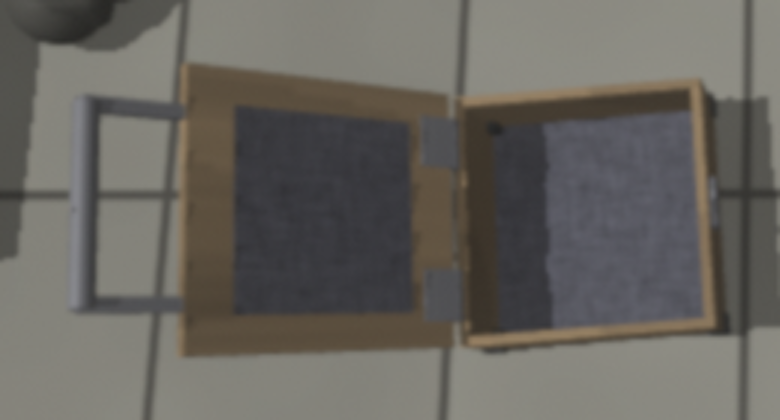

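View pics/crop_s.png

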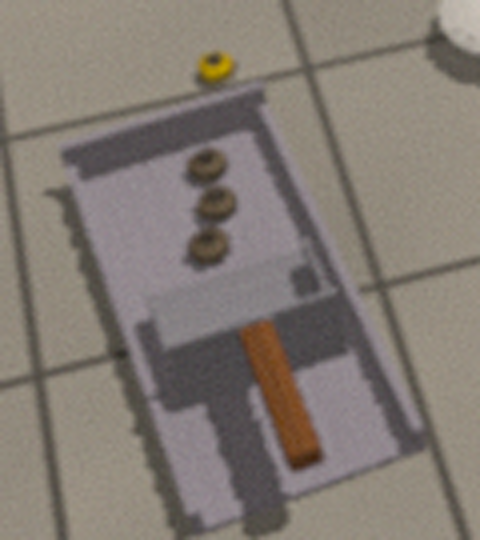

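```bash
cat > fit.py <<'E'
from h import *
import cv2
from scipy.optimize import least_squares
M=ctrl.camera_model("top")
def fit(X,uv,x0,z0=0.):
    X=np.array(X,float)/1000; uv=np.array(uv,float)
    def f(p):
        c,s=np.cos(p[2]),np.sin(p[2]); W=np.c_[c*X[:,0]-s*X[:,1]+p[0],s*X[:,0]+c*X[:,1]+p[1],X[:,2]+z0]
        return (proj("top",W,M)-uv).ravel()
    r=least_squares(f,x0,loss="soft_l1"); return r.x,np.round(r.fun.reshape(-1,2),1).tolist()
def pw(p,X,z0=0.):
    X=np.atleast_2d(X)/1000.; c,s=np.cos(p[2]),np.sin(p[2]); return np.c_[c*X[:,0]-s*X[:,1]+p[0],s*X[:,0]+c*X[:,1]+p[1],X[:,2]+z0]
E
python3 - <<'E'
from fit import *
ct=lambda u,v:(u/2.85+330,v/2.85+140); cc=lambda u,v:(u/3,v/3+160)
# tray: fence top outer corners, wall ends
tp,r=fit([[-135,62,34],[-135,-62,34],[135,62,20],[135,-62,20]],[ct(110,468),ct(316,447),ct(53,72),ct(238,52)],[.5,-.2,.1]); print("tray",tp,r)
sp,r=fit([[130,9,54],[130,-9,54],[42,9,54],[42,-9,54],[40,46,52],[40,-46,52],[-28,46,26]],[ct(141,22),ct(170,19),ct(159,147),ct(187,147),ct(92,168),ct(248,154),ct(101,270)],[.5,-.2,.1],.004); print("scoop",sp,r)
cp,r=fit([[75,75,70],[75,-75,70],[-75,75,70],[-75,-75,70]],[cc(459,98),cc(700,80),cc(462,347),cc(718,330)],[.6,.2,0]); print("case",cp,r)
h=pw(cp,[0,75,74])[0]; b=pw(cp,[0,75+199*np.cos(np.pi-2.3),74+199*np.sin(2.3)])[0]; print("hinge",h,"bar",b,proj("top",[h,b],M),proj("scene",[h,b]))
for uv in [(395,252),(390,268),(391,286)]:
    w=atz("top",uv,.0175,M); c,s=np.cos(tp[2]),np.sin(tp[2]);d=w[:2]-tp[:2];print("v",w,"tray fr",c*d[0]+s*d[1],-s*d[0]+c*d[1])
for n,uv,z in [("bottle",(227,122),.13),("jar",(149,125),.07),("rock",(286,207),.03),("dish",(280,320),.01)]: print(n,atz("top",uv,z,M))
im=cv2.imread("pics/top0.png")
def dr(p,X,z0,col):
    for q in proj("top",pw(p,X,z0),M): cv2.circle(im,tuple(int(round(a*8)) for a in q),8,col,-1,cv2.LINE_AA,3)
dr(tp,[[-135,62,34],[-135,-62,34],[135,62,20],[135,-62,20],[-129,56,4],[-129,-56,4]],0,(0,0,255))
dr(sp,[[130,0,54],[42,0,54],[40,46,52],[40,-46,52],[-42,46,0],[-42,-46,0]],.004,(0,255,0))
dr(cp,[[75,75,70],[75,-75,70],[-75,75,70],[-75,-75,70],[0,75+199*np.cos(np.pi-2.3),74+199*np.sin(2.3)]],0,(0,255,255))
cv2.imwrite("pics/ov.png",cv2.resize(im[80:340,0:460],None,fx=1.7,fy=1.7,interpolation=cv2.INTER_CUBIC))
E
```

```text
tray [ 0.54642543 -0.22108966  0.10738909] [[1.7, 1.4], [-1.2, 1.5], [0.3, -2.4], [-0.4, -2.4]]
scoop [ 0.56326477 -0.21501397  0.06698714] [[0.5, -0.5], [0.1, -0.1], [-0.6, 2.1], [-0.5, 1.5], [2.3, -2.5], [-1.5, -1.1], [0.4, 0.6]]
case [0.53618783 0.13817707 0.07239939] [[-0.7, -0.1], [1.3, -0.2], [-0.1, 0.4], [-0.2, -0.1]]
hinge [0.53076262 0.21298059 0.074     ] bar [0.52117164 0.34522218 0.22239534] [[152.41109316 233.30407336]
 [ 29.26803882 227.15371408]] [[364.82550573 184.21642523]
 [426.42294665 116.63737419]]
v [ 0.50256431 -0.22599274  0.0175    ] tray fr -0.04413398242164463 -0.00017368165959900494
v [ 0.47303655 -0.21549369  0.0175    ] tray fr -0.07236632018640382 0.013429752499557204
v [ 0.44027972 -0.21589411  0.0175    ] tray fr -0.10497736836712505 0.016542609931440532
bottle [0.71533418 0.07649615 0.13      ]
jar [0.73477916 0.23159035 0.07      ]
rock [ 0.5858489  -0.02366278  0.03      ]
dish [ 0.37803687 -0.01222921  0.01      ]
```

View pics/ov.png

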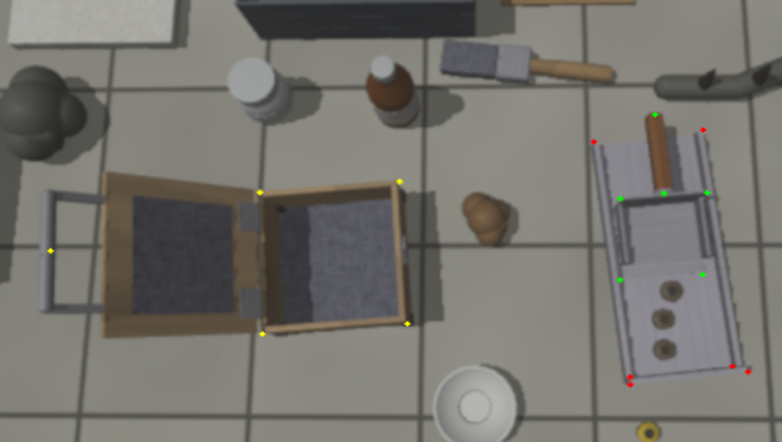

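The fit is consistent with the stated sizes: hinge and bar reproject within about 3 px of the detections in both cameras. I'll lift and turn first.

drive_tool([
  [[0, -3, 0], -6.6, -1],
  [[0, -3, 0], -6.6, -1],
  [[0, -1, 0], -6.6, -1],
  [[0, 0, 0], 0, -1],
], newtons=80)

```text
time_s: 1.38
ee_pos: [0.1559, 0.5519, 0.3015]
orientation: [-1.576, 0.003, 0.085]
wrist_force: [-0.5, 0.3, 1.2]
width: 0.0855
```

```bash
cat > go.py <<'E'
import sys
from h import *
def go(target,yaw=None):
    o=ctrl.get_obs(); R=Ro.from_euler("xyz",o["orientation"]).as_matrix()
    d=R.T@(np.array(target)-o["ee_pos"])*100
    print("t",round(o["time_s"],2),"pos",np.round(o["ee_pos"],4),"rpy",np.round(o["orientation"],4),"w",round(o["width"],4),"F",np.round(o["wrist_force"],1))
    print("tool cm",np.round(d,2),"rows",np.abs(np.linalg.norm(d)/4).round(1), "turn",None if yaw is None else np.round(np.degrees(-(yaw-o["orientation"][2])),2))
if __name__=="__main__":
    a=list(map(float,sys.argv[1:])); go(a[:3],a[3] if len(a)>3 else None)
E
python3 go.py .651 -.209 .31 .067
```

```text
t 1.38 pos [0.1559 0.5519 0.3015] rpy [-1.5757  0.0031  0.0847] w 0.0855 F [-0.5  0.3  1.2]
tool cm [ 42.89  -0.59 -80.01] rows 22.7 turn 1.02
```

drive_tool([
  [[1.9, 0, -3.5], 0, -1],
  [[1.9, 0, -3.5], 0, -1],
  [[1.9, 0, -3.5], 0, -1],
  [[1.9, 0, -3.5], 0, -1],
  [[1.9, 0, -3.5], 0, -1],
  [[1.9, 0, -3.5], 0, -1],
  [[1.9, 0, -3.5], 0, -1],
  [[1.9, 0, -3.5], 0, -1],
  [[1.9, 0, -3.5], 0, -1],
  [[1.9, 0, -3.5], 0, -1],
  [[1.9, 0, -3.5], 0, -1],
  [[1.9, 0, -3.5], 0, -1],
])

```text
time_s: 2.38
ee_pos: [0.4154, 0.1362, 0.2918]
orientation: [-1.575, 0.009, 0.057]
wrist_force: [0.4, 0.2, 0.6]
width: 0.0853
```

```bash
python3 go.py .651 -.209 .31 .067
```

```text
t 2.38 pos [0.4154 0.1362 0.2918] rpy [-1.5754  0.009   0.057 ] w 0.0853 F [0.4 0.2 0.6]
tool cm [ 21.54  -1.84 -35.81] rows 10.5 turn -0.57
```

drive_tool([
  [[1.9, 0, -3.3], 0, -1],
  [[1.9, 0, -3.3], 0, -1],
  [[1.9, 0, -3.3], 0, -1],
  [[1.9, 0, -3.3], 0, -1],
  [[1.9, 0, -3.3], 0, -1],
  [[1.9, 0, -3.3], 0, -1],
  [[1.9, 0, -3.3], 0, -1],
  [[1.9, 0, -3.3], 0, -1],
  [[1.9, 0, -3.3], 0, -1],
  [[1.9, 0, -3.3], 0, -1],
  [[1.9, 0, -1.5], 0, 0.0],
  [[0.0, 0, 0], 0, 0.0],
])

```text
time_s: 3.38
ee_pos: [0.6416, -0.2278, 0.2737]
orientation: [-1.571, 0.022, 0.001]
wrist_force: [0.7, 0.2, -0.3]
width: 0.0639
```

```bash
python3 go.py .651 -.209 .12 .067; python3 - <<'E'
from h import *
import cv2
for c in ["wrist","top"]:
    cv2.imwrite(f"pics/{c}1.png",cv2.cvtColor(ctrl.capture(c),cv2.COLOR_RGB2BGR))
E
```

```text
t 3.38 pos [ 0.6416 -0.2278  0.2737] rpy [-1.5708e+00  2.1500e-02  1.2000e-03] w 0.0639 F [ 0.7  0.2 -0.3]
tool cm [ 1.28 15.35  1.88] rows 3.9 turn -3.77
```

View pics/wrist1.png

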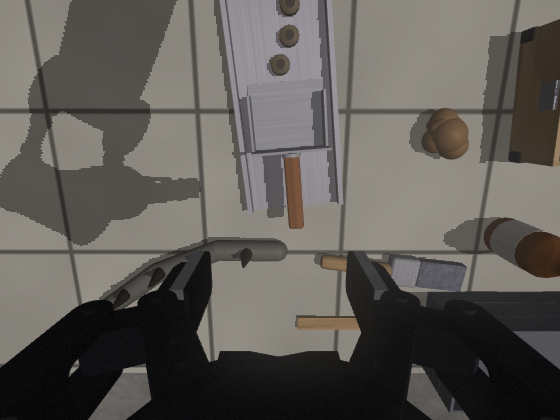

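```bash
python3 - <<'E'
from h import *
a=atz("wrist",(292.5,157),.056);b=atz("wrist",(296,226),.058); print(a,b,np.arctan2(*(b-a)[[1,0]]))
for z in(.0175,):
  for uv in [(280,65),(289,36),(289,5)]: print(atz("wrist",uv,z))
E
```

```text
[ 0.60825328 -0.21005336  0.056     ] [ 0.68968328 -0.20467009  0.058     ] 0.06601309335742749
[ 0.50504776 -0.22466306  0.0175    ]
[ 0.47420546 -0.2145253   0.0175    ]
[ 0.44266792 -0.21494002  0.0175    ]
```

drive_tool([
  [[0.3, 4, 0.6], -3.8, 0.0],
  [[0.2, 4, 0.5], 0, 0.0],
  [[0.2, 4, 0.4], 0, 0.0],
  [[0.2, 3, 0.4], 0, 0.0],
  [[0, 0, 0], 0, 0.0],
  [[0, 0, 0], 0, 0.0],
])

```text
time_s: 3.98
ee_pos: [0.6439, -0.1988, 0.1262]
orientation: [-1.571, 0.016, 0.07]
wrist_force: [-0.4, -0.3, 0.8]
width: 0.0428
```

```bash
python3 go.py .651 -.208 .031 .067;python3 - <<'E'
from h import *
import cv2
for c in ["wrist"]:
    cv2.imwrite(f"pics/{c}2.png",cv2.cvtColor(ctrl.capture(c),cv2.COLOR_RGB2BGR))
E
```

```text
t 3.98 pos [ 0.6439 -0.1988  0.1262] rpy [-1.5712  0.0163  0.0698] w 0.0428 F [-0.4 -0.3  0.8]
tool cm [ 0.8   9.51 -0.96] rows 2.4 turn 0.16
```

View pics/wrist2.png

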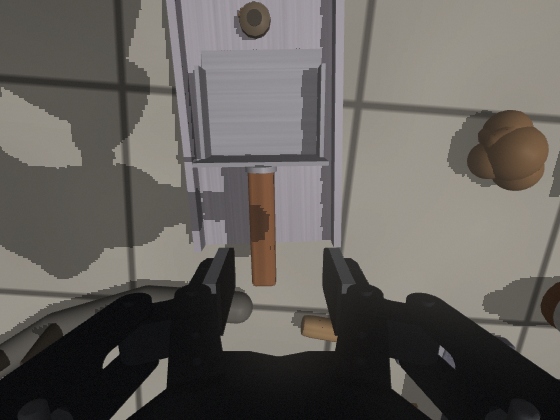

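drive_tool([
  [[0.5, 0, -0.7], 0, 0.0],
  [[0.3, 3, -0.4], 0, 0.0],
  [[0, 3, 0], 0, 0.0],
  [[0, 2.5, 0], 0, 0.0],
  [[0, 1, 0], 0, 0.0],
  [[0, 0, 0], 0, 0.0],
])

```text
time_s: 4.53
ee_pos: [0.6646, -0.2178, 0.0494]
orientation: [-1.589, -0.012, 0.068]
wrist_force: [-0.5, -0.6, -0.3]
width: 0.0429
```

```bash
python3 go.py .651 -.208 .031 .067;python3 - <<'E'
from h import *
import cv2
for c in ["wrist"]:
    cv2.imwrite(f"pics/{c}3.png",cv2.cvtColor(ctrl.capture(c),cv2.COLOR_RGB2BGR))
E
```

```text
t 4.53 pos [ 0.6646 -0.2178  0.0494] rpy [-1.5892 -0.0119  0.0682] w 0.0429 F [-0.5 -0.6 -0.3]
tool cm [-1.31  1.8   1.11] rows 0.6 turn 0.07
```

View pics/wrist3.png

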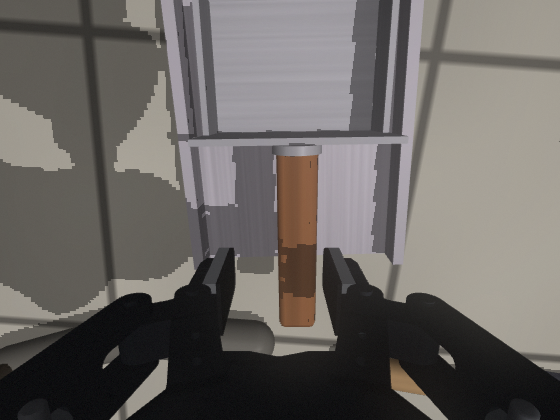

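drive_tool([
  [[-0.6, 0.6, 0.5], 0, 0.0],
  [[-0.4, 0.6, 0.3], 0, 0.0],
  [[-0.2, 0.4, 0.2], 0, 0.0],
  [[0, 0.2, 0.1], 0, 0.0],
  [[0, 0, 0], 0, 0.0],
])

```text
time_s: 5.0
ee_pos: [0.6563, -0.21, 0.0399]
orientation: [-1.597, -0.024, 0.068]
wrist_force: [0.4, 0.4, -0.2]
width: 0.0427
```

```bash
python3 go.py .651 -.208 .031 .067;python3 - <<'E'
from h import *
import cv2
for c in ["wrist"]:
    cv2.imwrite(f"pics/{c}4.png",cv2.cvtColor(ctrl.capture(c),cv2.COLOR_RGB2BGR))
E
```

```text
t 5.0 pos [ 0.6563 -0.21    0.0399] rpy [-1.5969 -0.0244  0.0681] w 0.0427 F [ 0.4  0.4 -0.2]
tool cm [-0.54  0.87  0.26] rows 0.3 turn 0.07
```

View pics/wrist4.png

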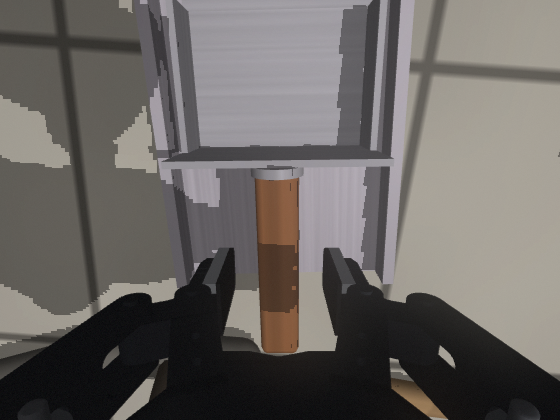

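drive_tool([
  [[-0.3, 0.5, 0], 0, 0.0],
  [[-0.1, 0.5, 0], 0, 0.0],
  [[0, 0.1, 0], 0, 0.0],
  [[0, 0, 0], 0, 0.3],
  [[0, 0, 0], 0, 0.6],
  [[0, 0, 0], 0, 1],
  [[0, 0, 0], 0, 1],
  [[0, 0, 0], 0, 1],
  [[0, 0, 0], 0, 1],
], newtons=80)

```text
time_s: 5.8
ee_pos: [0.6526, -0.2109, 0.0288]
orientation: [-1.597, -0.024, 0.068]
wrist_force: [-0.9, -0.4, -0.2]
width: 0.0169
```

```bash
python3 go.py .651 -.208 .031 .107;python3 - <<'E'
from h import *
import cv2
for c in ["wrist","top"]:
    cv2.imwrite(f"pics/{c}5.png",cv2.cvtColor(ctrl.capture(c),cv2.COLOR_RGB2BGR))
E
```

```text
t 5.8 pos [ 0.6526 -0.2109  0.0288] rpy [-1.597  -0.0245  0.0682] w 0.0169 F [-0.9 -0.4 -0.2]
tool cm [-0.14 -0.23  0.3 ] rows 0.1 turn -2.23
```

View pics/wrist5.png

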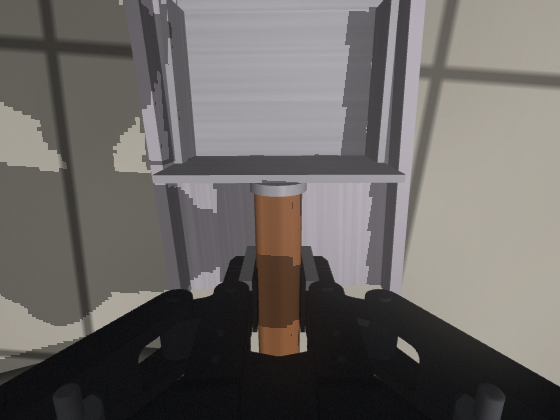

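drive_tool([
  [[-0.2, 0, 0], -1.2, 1],
  [[-0.5, -0.01, 0], -1.0, 1],
  [[-1, -0.02, 0], 0, 1],
  [[-1, -0.02, 0], 0, 1],
  [[-1, -0.02, 0], 0, 1],
  [[-1, -0.02, 0], 0, 1],
  [[-1, -0.02, 0], 0, 1],
])

```text
time_s: 6.48
ee_pos: [0.5959, -0.2177, 0.0293]
orientation: [-1.602, -0.03, 0.117]
wrist_force: [0.4, 0.3, 0.4]
width: 0.0169
```

```bash
python3 go.py .5465 -.2218 .029 .107;python3 - <<'E'
from h import *
import cv2
for c in ["top"]:
    im=cv2.cvtColor(ctrl.capture(c),cv2.COLOR_RGB2BGR)
    cv2.imwrite(f"pics/{c}6.png",cv2.resize(im[140:350,320:460],None,fx=2.8,fy=2.8))
E
```

```text
t 6.48 pos [ 0.5959 -0.2177  0.0293] rpy [-1.6017 -0.0299  0.1168] w 0.0169 F [0.4 0.3 0.4]
tool cm [-4.95 -0.12  0.16] rows 1.2 turn 0.56
```

View pics/top6.png

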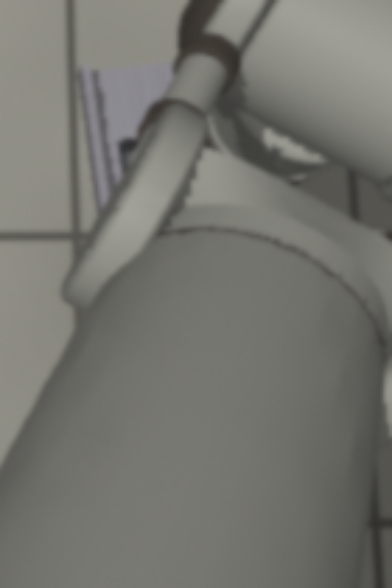

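drive_tool([
  [[-1, -0.03, 0], 0.3, 1],
  [[-1, -0.03, 0], 0.2, 1],
  [[-1, -0.03, 0], 0, 1],
  [[-0.7, -0.03, 0], 0, 1],
  [[-0.4, -0.01, 0], 0, 1],
  [[0, 0, 0], 0, 1],
])

```text
time_s: 7.03
ee_pos: [0.5521, -0.2232, 0.0299]
orientation: [-1.603, -0.032, 0.11]
wrist_force: [0.2, 0.3, -0.7]
width: 0.0169
```

```bash
python3 go.py .5465 -.2218 .029 .107;python3 - <<'E'
from h import *
import cv2
for c in ["wrist","scene"]:
    im=cv2.cvtColor(ctrl.capture(c),cv2.COLOR_RGB2BGR)
    if c=="scene": im=cv2.resize(im[150:340,110:290],None,fx=3,fy=3)
    cv2.imwrite(f"pics/{c}7.png",im)
E
```

```text
t 7.03 pos [ 0.5521 -0.2232  0.0299] rpy [-1.603  -0.0318  0.1104] w 0.0169 F [ 0.2  0.3 -0.7]
tool cm [-0.55  0.06  0.2 ] rows 0.1 turn 0.19
```

View pics/wrist7.png

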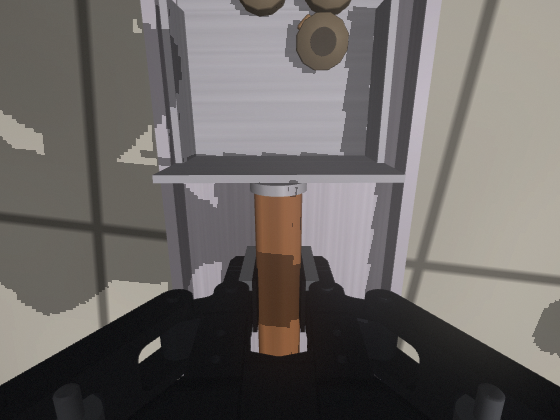

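View pics/scene7.png

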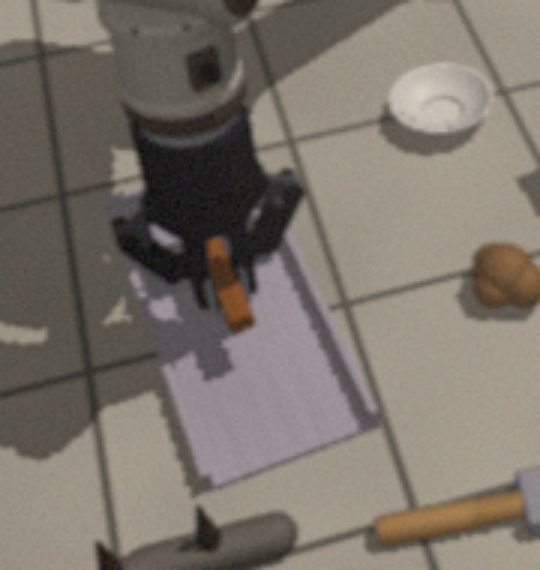

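drive_tool([
  [[-0.5, -0.01, 0], 0, 1],
  [[-0.4, -0.01, 0], 0, 1],
  [[-0.3, 0, 0], 0, 1],
  [[-0.2, 0, 0], 0, 1],
])

```text
time_s: 7.47
ee_pos: [0.5461, -0.2253, 0.0332]
orientation: [-1.607, -0.049, 0.108]
wrist_force: [3.2, 3.0, -1.2]
width: 0.0166
```

```bash
python3 go.py .5465 -.2218 .029 .107;python3 - <<'E'
from h import *
import cv2
for c in ["wrist"]:
    im=cv2.cvtColor(ctrl.capture(c),cv2.COLOR_RGB2BGR)
    cv2.imwrite(f"pics/{c}8.png",im)
for uv in [(264,5),(325,5),(325,40)]: print(atz("wrist",uv,.02))
E
```

```text
t 7.47 pos [ 0.5461 -0.2253  0.0332] rpy [-1.6074 -0.0493  0.1076] w 0.0166 F [ 3.2  3.  -1.2]
tool cm [0.06 0.41 0.36] rows 0.1 turn 0.03
[ 0.43343608 -0.24487173  0.02      ]
[ 0.43097156 -0.21960625  0.02      ]
[ 0.44385766 -0.21761907  0.02      ]
```

View pics/wrist8.png

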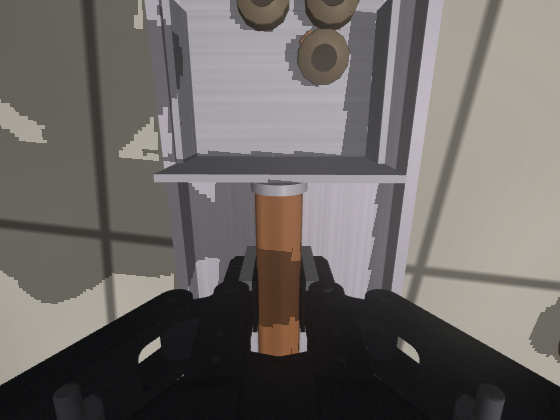

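drive_tool([
  [[0.05, -0.4, 0], 0, 1],
  [[0.1, -0.7, 0], 0, 1],
  [[0, -1, 0], 0, 1],
  [[0, -1, 0], 0, 1],
  [[0, -1, 0], 0, 1],
  [[0, -1, 0], 0, 1],
  [[0, -1, 0], 0, 1],
  [[0, -0.6, 0], 0, 1],
  [[0, -0.2, 0], 0, 1],
  [[0, 0, 0], 0, 1],
])

```text
time_s: 8.35
ee_pos: [0.5433, -0.223, 0.1106]
orientation: [-1.609, -0.05, 0.109]
wrist_force: [-0.2, 0.1, -1.6]
width: 0.0167
```

```bash
python3 go.py .5465 -.2218 .15 .107;python3 - <<'E'
from h import *
import cv2
for c in ["wrist","scene"]:
    im=cv2.cvtColor(ctrl.capture(c),cv2.COLOR_RGB2BGR)
    if c=="scene": im=cv2.resize(im[120:320,110:290],None,fx=3,fy=3)
    cv2.imwrite(f"pics/{c}9.png",im)
E
```

```text
t 8.35 pos [ 0.5433 -0.223   0.1106] rpy [-1.609  -0.0503  0.1086] w 0.0167 F [-0.2  0.1 -1.6]
tool cm [ 0.52 -3.92 -0.07] rows 1.0 turn 0.09
```

View pics/wrist9.png

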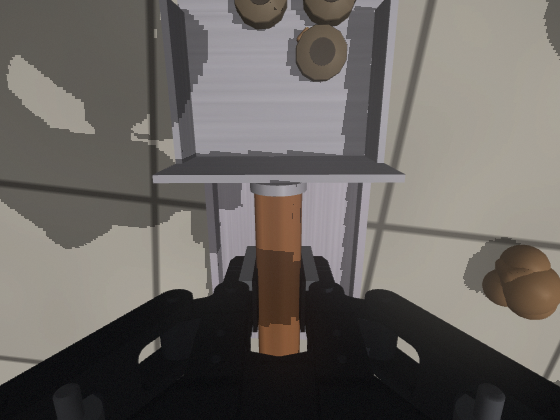

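View pics/scene9.png

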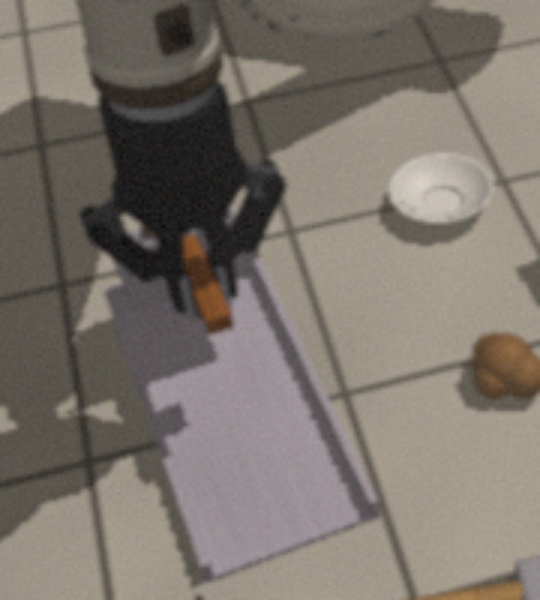

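All three vertebrae lie in the raised scoop. They show at wrist (261,8), (329,8) and (321,50), and the weight of about 1.6 N matches. I'll carry them to the case.

```bash
python3 go.py .581 .141 .155 .072
```

```text
t 8.45 pos [ 0.5431 -0.2228  0.1097] rpy [-1.6082 -0.0494  0.1085] w 0.0166 F [-0.1 -0.5 -2.3]
tool cm [ 7.93 -5.48 35.57] rows 9.2 turn 2.09
```

drive_tool([
  [[0, -0.6, 0.3], 0, 1],
  [[0.2, -1, 0.8], 0, 1],
  [[0.4, -1, 1.4], 0.3, 1],
  [[0.5, -1, 2], 0.3, 1],
  [[0.5, -0.8, 2.2], 0.3, 1],
  [[0.5, -0.4, 2.4], 0.3, 1],
  [[0.5, 0, 2.4], 0.3, 1],
  [[0.5, 0, 2.4], 0.3, 1],
  [[0.5, 0, 2.4], 0.3, 1],
  [[0.5, 0, 2.4], 0, 1],
  [[0.5, 0, 2.4], 0, 1],
  [[0.5, 0, 2.4], 0, 1],
])

```text
time_s: 9.45
ee_pos: [0.5704, 0.0303, 0.1579]
orientation: [-1.603, -0.048, 0.063]
wrist_force: [-0.0, 0.3, -1.6]
width: 0.0168
```

```bash
python3 go.py .581 .141 .155 .072
```

```text
t 9.45 pos [0.5704 0.0303 0.1579] rpy [-1.6032 -0.0482  0.0633] w 0.0168 F [-0.   0.3 -1.6]
tool cm [ 1.74  0.02 10.99] rows 2.8 turn -0.5
```

drive_tool([
  [[0.4, 0, 2.2], 0, 1],
  [[0.4, 0, 2], 0, 1],
  [[0.3, 0, 1.6], 0, 1],
  [[0.3, 0, 1.2], 0, 1],
  [[0.1, 0, 0.8], 0, 1],
  [[0.1, 0, 0.5], 0, 1],
  [[0, 0, 0.2], 0, 1],
  [[0, 0, 0], 0, 1],
])

```text
time_s: 10.12
ee_pos: [0.5781, 0.1304, 0.1586]
orientation: [-1.601, -0.047, 0.072]
wrist_force: [0.3, 0.1, -2.3]
width: 0.0172
```

```bash
python3 go.py .581 .141 .155 .072;python3 - <<'E'
from h import *
import cv2
for c in ["wrist","scene"]:
    im=cv2.cvtColor(ctrl.capture(c),cv2.COLOR_RGB2BGR)
    if c=="scene": im=cv2.resize(im[80:280,220:450],None,fx=3,fy=3)
    cv2.imwrite(f"pics/{c}10.png",im)
E
```

```text
t 10.12 pos [0.5781 0.1304 0.1586] rpy [-1.6012 -0.0468  0.0721] w 0.0172 F [ 0.3  0.1 -2.3]
tool cm [0.35 0.34 1.05] rows 0.3 turn 0.01
```

View pics/wrist10.png

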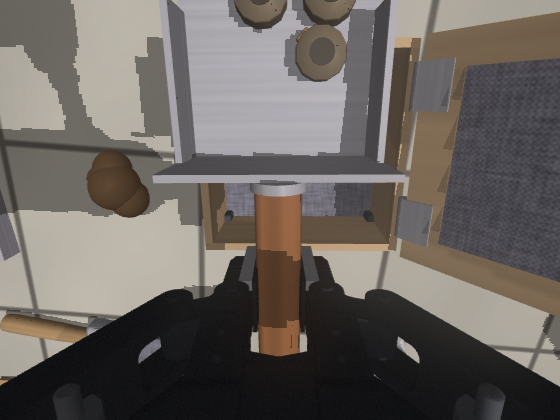

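View pics/scene10.png

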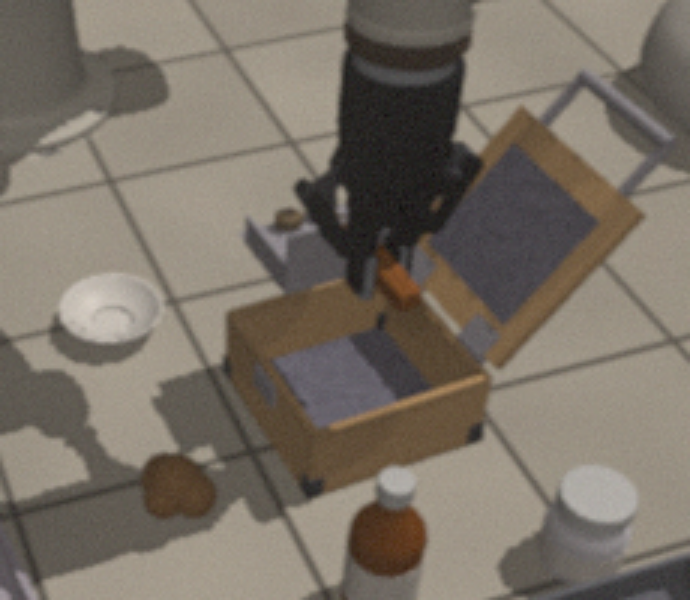

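drive_tool([
  [[0.4, 0, 0.4], 0, 1],
  [[0.4, 0, 0.3], 0, 1],
  [[0, 0, 0], 0, 1],
  [[0, 0, 0], 0, 1],
], newtons=20)

```text
time_s: 10.55
ee_pos: [0.5868, 0.1357, 0.1588]
orientation: [-1.602, -0.047, 0.068]
wrist_force: [-0.1, -1.3, -3.0]
width: 0.0166
```

```bash
python3 go.py .581 .141 .155 .072;python3 - <<'E'
from h import *
import cv2
for c in ["wrist","scene"]:
    im=cv2.cvtColor(ctrl.capture(c),cv2.COLOR_RGB2BGR)
    if c=="scene": im=cv2.resize(im[80:280,220:450],None,fx=3,fy=3)
    cv2.imwrite(f"pics/{c}11.png",im)
E
```

```text
t 10.55 pos [0.5868 0.1357 0.1588] rpy [-1.6018 -0.047   0.0679] w 0.0166 F [-0.1 -1.3 -3. ]
tool cm [-0.56  0.34  0.58] rows 0.2 turn -0.23
```

View pics/scene11.png

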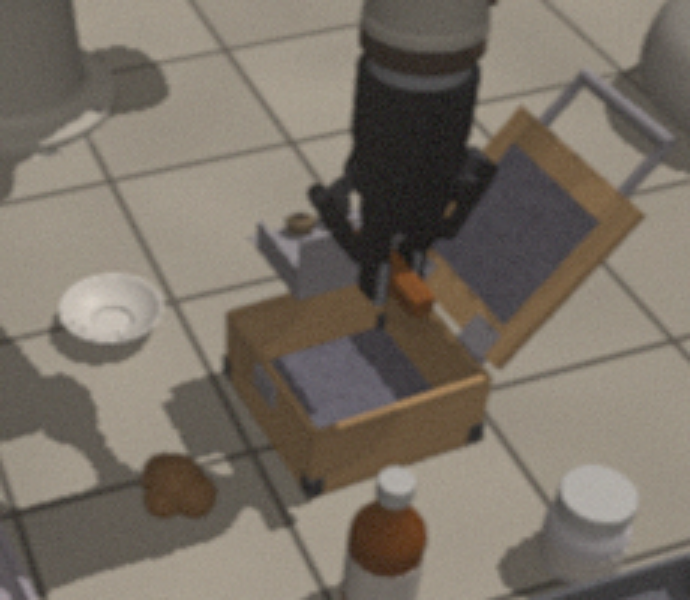

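View pics/wrist11.png

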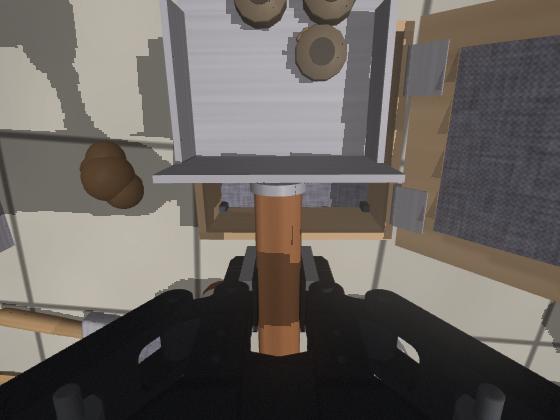

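20 N still holds it, so there is no droop. The tool can only turn about its own finger axis, so I'll tip the scoop by pivoting it in the fingers, with the nose braced against the inside of the case's near wall.

drive_tool([
  [[0.8, 0, 0.1], 0, 1],
  [[0.8, 0, 0], 0, 1],
  [[0.6, 0.6, 0], 0, 1],
  [[0.1, 1.2, 0], 0, 1],
  [[0, 1.5, 0], 0, 1],
  [[0, 1.5, 0], 0, 1],
  [[0, 1, 0], 0, 1],
  [[0, 0.6, 0], 0, 1],
  [[0, 0.1, 0], 0, 1],
  [[0, 0, 0], 0, 1],
])

```text
time_s: 11.48
ee_pos: [0.6162, 0.1359, 0.0872]
orientation: [-1.602, -0.045, 0.067]
wrist_force: [0.1, 1.0, -1.7]
width: 0.0169
```

```bash
python3 go.py .612 .143 .085 .072;python3 - <<'E'
from h import *
import cv2
for c in ["wrist","scene"]:
    im=cv2.cvtColor(ctrl.capture(c),cv2.COLOR_RGB2BGR)
    if c=="scene": im=cv2.resize(im[80:280,220:450],None,fx=3,fy=3)
    cv2.imwrite(f"pics/{c}12.png",im)
E
```

```text
t 11.48 pos [0.6162 0.1359 0.0872] rpy [-1.6019 -0.0452  0.0673] w 0.0169 F [ 0.1  1.  -1.7]
tool cm [-0.38  0.18  0.74] rows 0.2 turn -0.27
```

View pics/scene12.png

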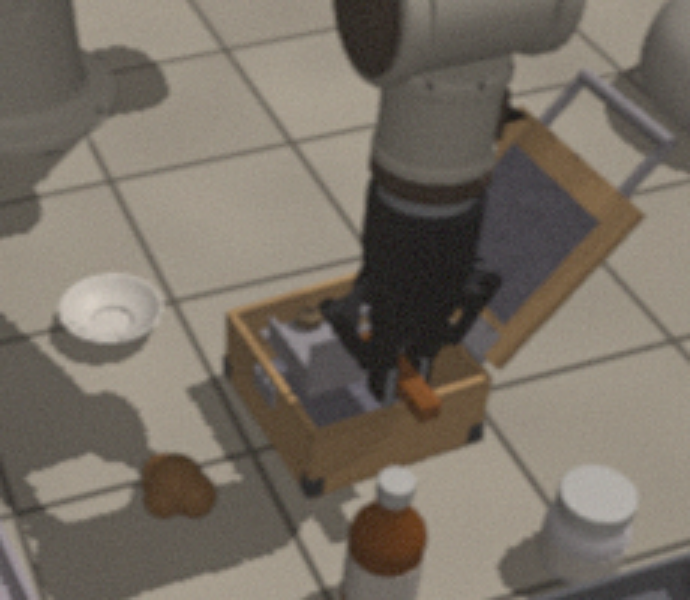

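View pics/wrist12.png

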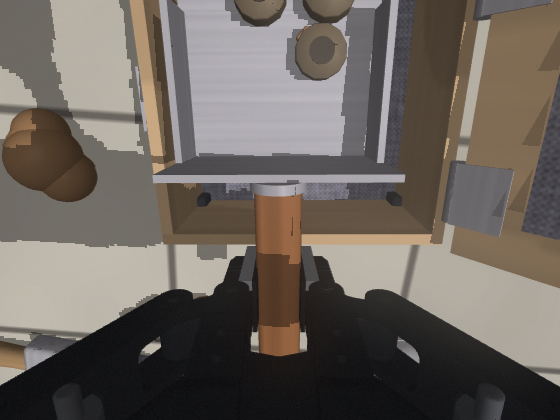

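drive_tool([
  [[-0.5, 0, 0.4], -0.2, 1],
  [[-0.6, 0, 0.3], 0, 1],
  [[-0.5, 0, 0], 0, 1],
  [[-0.5, 0, 0], 0, 1],
  [[-0.5, -0.2, 0], 0, 1],
  [[-0.5, -0.5, 0], 0, 1],
  [[-0.5, -0.7, 0], 0, 1],
])

```text
time_s: 12.17
ee_pos: [0.5891, 0.1425, 0.1094]
orientation: [-1.602, -0.082, 0.073]
wrist_force: [3.9, 0.3, -4.5]
width: 0.0168
```

```bash
python3 go.py .612 .143 .085 .072;python3 - <<'E'
from h import *
import cv2
for c in ["wrist","scene"]:
    im=cv2.cvtColor(ctrl.capture(c),cv2.COLOR_RGB2BGR)
    if c=="scene": im=cv2.resize(im[80:280,220:450],None,fx=3,fy=3)
    cv2.imwrite(f"pics/{c}13.png",im)
E
```

```text
t 12.17 pos [0.5891 0.1425 0.1094] rpy [-1.6022 -0.0822  0.0726] w 0.0168 F [ 3.9  0.3 -4.5]
tool cm [ 2.08  2.62 -0.04] rows 0.8 turn 0.03
```

View pics/scene13.png

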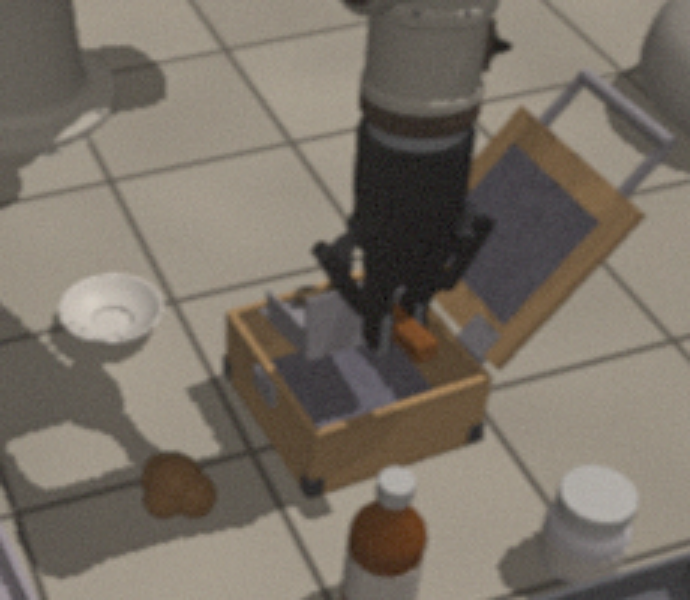

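View pics/wrist13.png

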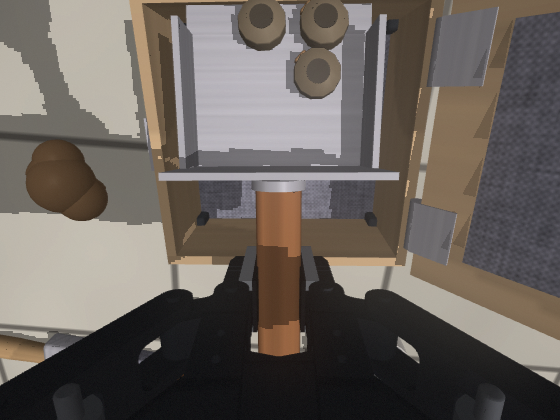

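drive_tool([
  [[-0.7, -0.4, 0], 0, 1],
  [[-0.7, -0.5, 0], 0, 1],
  [[-0.7, -0.5, 0], 0, 1],
  [[-0.7, -0.5, 0], 0, 1],
  [[-0.7, -0.5, 0], 0, 1],
])

```text
time_s: 12.68
ee_pos: [0.5652, 0.1416, 0.1401]
orientation: [-1.601, -0.121, 0.073]
wrist_force: [4.0, 0.5, -2.2]
width: 0.0168
```

```bash
python3 go.py .612 .143 .085 .072;python3 - <<'E'
from h import *
import cv2
for c in ["wrist","scene"]:
    im=cv2.cvtColor(ctrl.capture(c),cv2.COLOR_RGB2BGR)
    if c=="scene": im=cv2.resize(im[80:280,220:450],None,fx=3,fy=3)
    cv2.imwrite(f"pics/{c}14.png",im)
E
```

```text
t 12.68 pos [0.5652 0.1416 0.1401] rpy [-1.6012 -0.1214  0.0727] w 0.0168 F [ 4.   0.5 -2.2]
tool cm [ 3.98  6.04 -0.02] rows 1.8 turn 0.04
```

View pics/scene14.png

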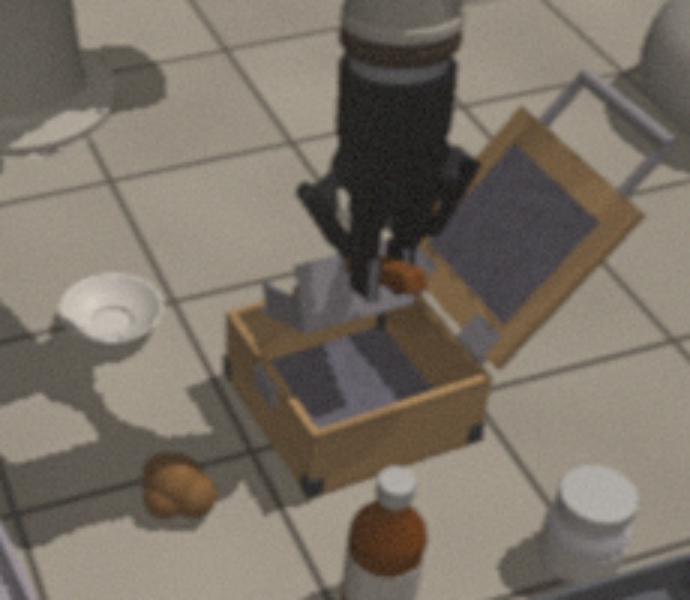

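View pics/wrist14.png

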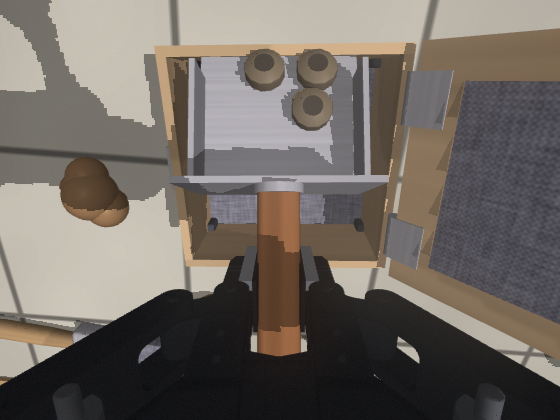

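drive_tool([
  [[-0.7, 0.1, 0], 0, 1],
  [[-0.8, 0, 0], 0, 1],
  [[-0.8, -0.2, 0], 0, 1],
  [[-0.8, -0.3, 0], 0, 1],
  [[-0.8, -0.3, 0], 0, 1],
])

```text
time_s: 13.2
ee_pos: [0.5441, 0.1401, 0.1549]
orientation: [-1.6, -0.171, 0.072]
wrist_force: [7.5, 0.8, 1.1]
width: 0.017
```

```bash
python3 go.py .612 .143 .085 .072;python3 - <<'E'
from h import *
import cv2
for c in ["wrist","scene"]:
    im=cv2.cvtColor(ctrl.capture(c),cv2.COLOR_RGB2BGR)
    if c=="scene": im=cv2.resize(im[80:280,220:450],None,fx=3,fy=3)
    cv2.imwrite(f"pics/{c}15.png",im)
E
```

```text
t 13.2 pos [0.5441 0.1401 0.1549] rpy [-1.6003 -0.1711  0.0722] w 0.017 F [7.5 0.8 1.1]
tool cm [5.51 8.04 0.04] rows 2.4 turn 0.01
```

View pics/scene15.png

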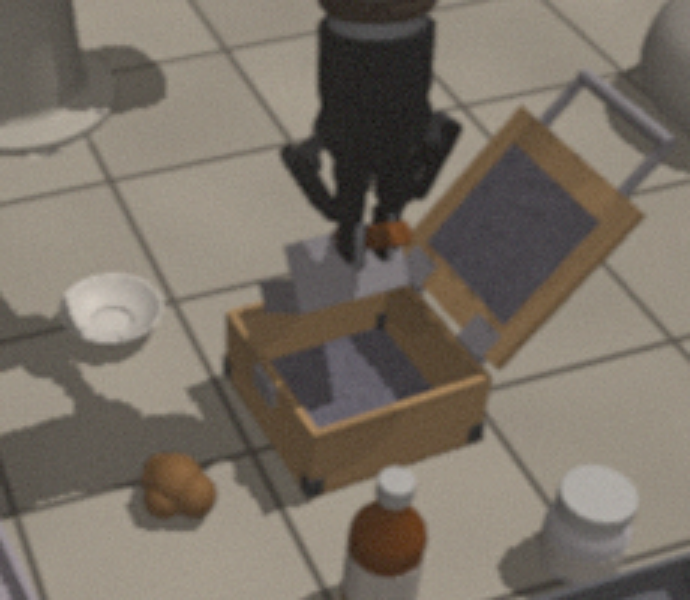

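View pics/wrist15.png

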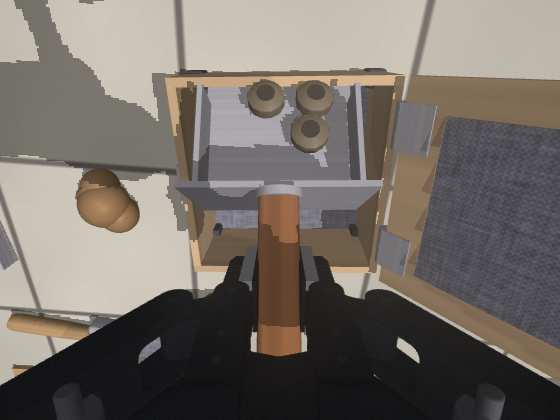

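drive_tool([
  [[-0.9, 0, 0], 0, 1],
  [[-1, 0, 0], 0, 1],
  [[-1, 0, 0], 0, 1],
  [[-1, 0, 0], 0, 1],
  [[-1, 0, 0], 0, 1],
  [[-1, 0, 0], 0, 1],
])

```text
time_s: 13.8
ee_pos: [0.5048, 0.1362, 0.1586]
orientation: [-1.601, -0.221, 0.072]
wrist_force: [11.3, 0.7, 4.9]
width: 0.0169
```

```bash
python3 go.py .612 .143 .085 .072;python3 - <<'E'
from h import *
import cv2
for c in ["wrist","scene"]:
    im=cv2.cvtColor(ctrl.capture(c),cv2.COLOR_RGB2BGR)
    if c=="scene": im=cv2.resize(im[80:280,220:450],None,fx=3,fy=3)
    cv2.imwrite(f"pics/{c}16.png",im)
E
```

```text
t 13.8 pos [0.5048 0.1362 0.1586] rpy [-1.6011 -0.2215  0.0716] w 0.0169 F [11.3  0.7  4.9]
tool cm [8.86 9.54 0.2 ] rows 3.3 turn -0.02
```

View pics/scene16.png

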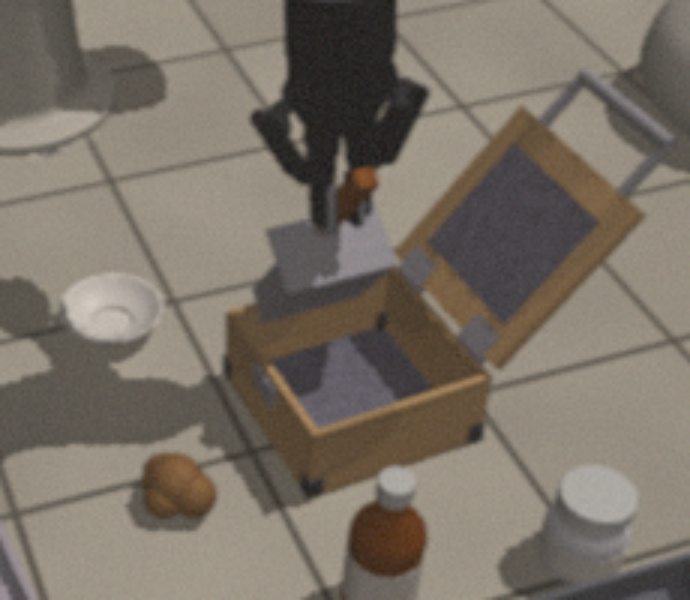

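View pics/wrist16.png

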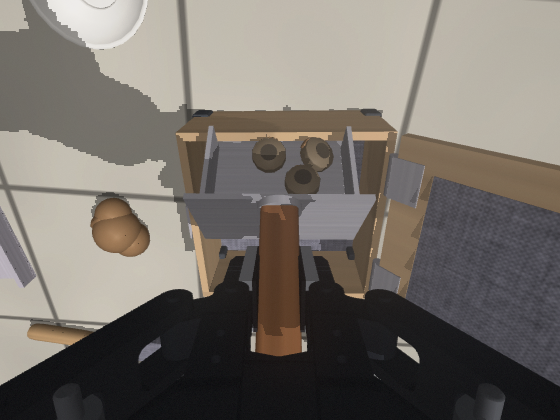

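drive_tool([
  [[-1, 0, 0], 0, 1],
  [[-1, 0, 0], 0, 1],
  [[0, 0, 0], 0, 1],
  [[1, -0.2, 0], 0, 1],
  [[1, -0.2, 0], 0, 1],
  [[1, -0.2, 0], 0, 1],
  [[1, -0.2, 0], 0, 1],
  [[0.6, 0, 0], 0, 1],
  [[0, 0, 0], 0, 1],
])

```text
time_s: 14.65
ee_pos: [0.5324, 0.1379, 0.1752]
orientation: [-1.6, -0.222, 0.068]
wrist_force: [0.0, 0.3, -1.4]
width: 0.0172
```

```bash
python3 go.py .612 .143 .085 .072;python3 - <<'E'
from h import *
import cv2
for c in ["wrist","scene"]:
    im=cv2.cvtColor(ctrl.capture(c),cv2.COLOR_RGB2BGR)
    if c=="scene": im=cv2.resize(im[80:280,220:450],None,fx=3,fy=3)
    cv2.imwrite(f"pics/{c}17.png",im)
E
```

```text
t 14.65 pos [0.5324 0.1379 0.1752] rpy [-1.6002 -0.2219  0.0684] w 0.0172 F [ 0.   0.3 -1.4]
tool cm [ 5.8  10.55  0.27] rows 3.0 turn -0.21
```

View pics/scene17.png

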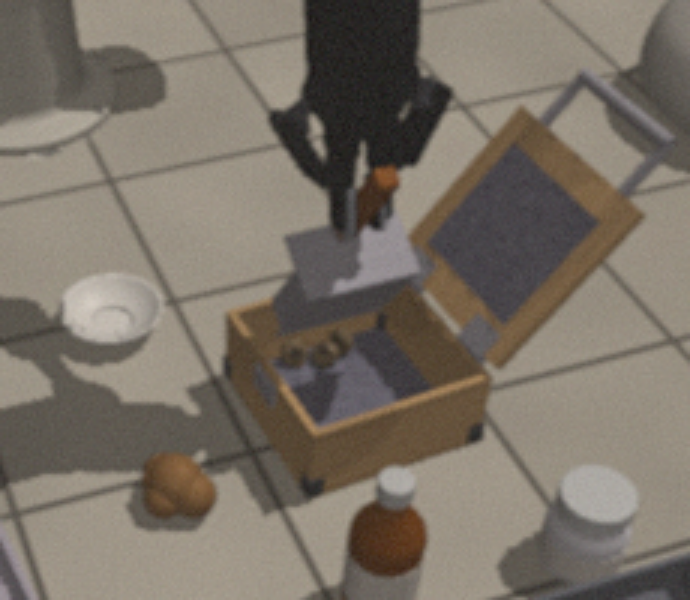

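View pics/wrist17.png

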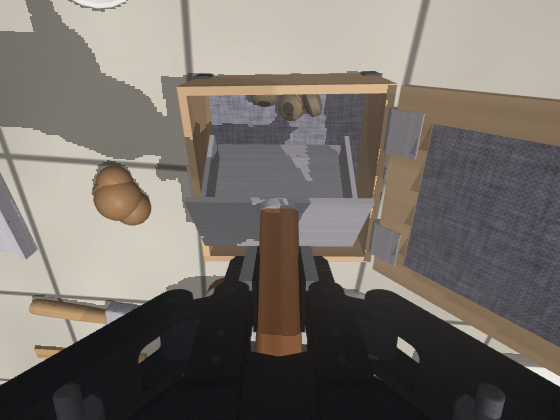

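All three vertebrae now lie in the case, at scene crop (290,350), (322,355) and (343,345). Next I'll lift clear and take the scoop back to the tray.

drive_tool([
  [[0, -2, 0], 0, 1],
  [[0, -3, 0], 0, 1],
  [[0, -3, 0], 0, 1],
  [[0, -1.5, -1], 0, 1],
  [[0, 0, -2.5], 0, 1],
  [[0, 0, -3], -0.4, 1],
  [[0, 0, -3], -0.4, 1],
  [[0, 0, -3], -0.4, 1],
  [[0, 0, -3], -0.4, 1],
  [[0, 0, -3], -0.4, 1],
], newtons=30)

```text
time_s: 15.58
ee_pos: [0.5144, -0.0451, 0.2694]
orientation: [-1.605, -0.2, 0.118]
wrist_force: [0.0, 0.2, -1.7]
width: 0.0164
```

```bash
python3 go.py .517 -.224 .24 .107
```

```text
t 15.58 pos [ 0.5144 -0.0451  0.2694] rpy [-1.6045 -0.2003  0.1178] w 0.0164 F [ 0.   0.2 -1.7]
tool cm [ -2.4    3.11 -17.7 ] rows 4.5 turn 0.62
```

drive_tool([
  [[-0.5, 0, -3], 0.2, 1],
  [[-0.5, 0, -3], 0.2, 1],
  [[-0.4, 0.5, -3], 0.2, 1],
  [[-0.4, 0.7, -3], 0, 1],
  [[-0.3, 0.7, -2.5], 0, 1],
  [[-0.1, 0.5, -1.5], 0, 1],
  [[0, 0.3, -0.7], 0, 1],
  [[0, 0, 0], 0, 1],
])

```text
time_s: 16.25
ee_pos: [0.509, -0.2248, 0.2381]
orientation: [-1.597, -0.192, 0.1]
wrist_force: [0.0, 0.4, -1.2]
width: 0.0169
```

```bash
python3 go.py .517 -.224 .14 .107;python3 - <<'E'
from h import *
import cv2
for c in ["wrist","scene"]:
    im=cv2.cvtColor(ctrl.capture(c),cv2.COLOR_RGB2BGR)
    if c=="scene": im=cv2.resize(im[100:320,110:390],None,fx=2.6,fy=2.6)
    cv2.imwrite(f"pics/{c}18.png",im)
E
```

```text
t 16.25 pos [ 0.509  -0.2248  0.2381] rpy [-1.5973 -0.192   0.0997] w 0.0169 F [ 0.   0.4 -1.2]
tool cm [-1.08  9.78  0.26] rows 2.5 turn -0.42
```

View pics/scene18.png

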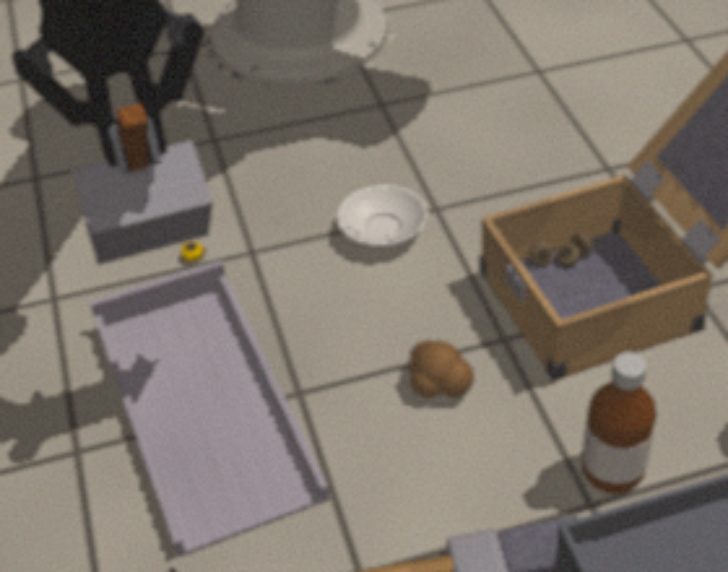

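View pics/wrist18.png

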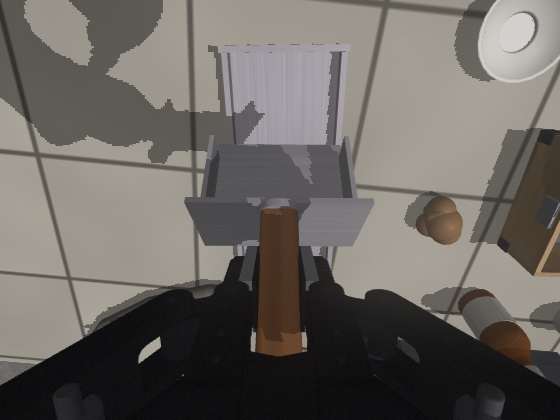

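drive_tool([
  [[0.1, 2, 0.1], -0.4, 1],
  [[0.1, 2.5, 0.1], 0, 1],
  [[0.1, 2.5, 0], 0, 1],
  [[0.1, 2, 0], 0, 1],
  [[0, 1.2, 0], 0, 1],
  [[0, 0.6, 0], 0, 1],
  [[0, 0, 0], 0, 1],
], newtons=20)

```text
time_s: 16.93
ee_pos: [0.5386, -0.2125, 0.1354]
orientation: [-1.602, -0.199, 0.121]
wrist_force: [-1.0, -0.1, -1.5]
width: 0.0166
```

```bash
python3 go.py .575 -.219 .03 .107
```

```text
t 16.93 pos [ 0.5386 -0.2125  0.1354] rpy [-1.6025 -0.1994  0.1214] w 0.0166 F [-1.  -0.1 -1.5]
tool cm [ 1.38 11.06 -0.73] rows 2.8 turn 0.83
```

drive_tool([
  [[0, 0.6, -0.4], 0.4, 1],
  [[-0.1, 0.7, -0.4], 0.4, 1],
  [[0.6, 0.5, 0], 0, 1],
  [[0.8, 0.5, 0], 0, 1],
  [[0.8, 0.5, 0], 0, 1],
  [[0.8, 0.6, 0], 0, 1],
  [[0.8, 0.7, 0], 0, 1],
  [[0.7, 0.8, 0], 0, 1],
])

```text
time_s: 17.6
ee_pos: [0.6017, -0.2184, 0.1045]
orientation: [-1.607, -0.211, 0.107]
wrist_force: [-2.8, 2.5, 10.0]
width: 0.0167
```

```bash
python3 go.py .575 -.219 .03 .107;python3 - <<'E'
from h import *
import cv2
for c in ["wrist","scene"]:
    im=cv2.cvtColor(ctrl.capture(c),cv2.COLOR_RGB2BGR)
    if c=="scene": im=cv2.resize(im[120:320,110:290],None,fx=3,fy=3)
    cv2.imwrite(f"pics/{c}19.png",im)
E
```

```text
t 17.6 pos [ 0.6017 -0.2184  0.1045] rpy [-1.607  -0.2108  0.1075] w 0.0167 F [-2.8  2.5 10. ]
tool cm [-4.17  6.72  0.47] rows 2.0 turn 0.03
```

View pics/scene19.png

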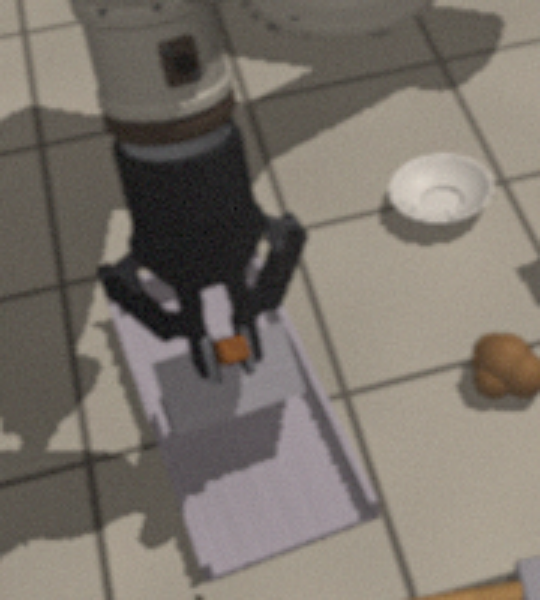

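View pics/wrist19.png

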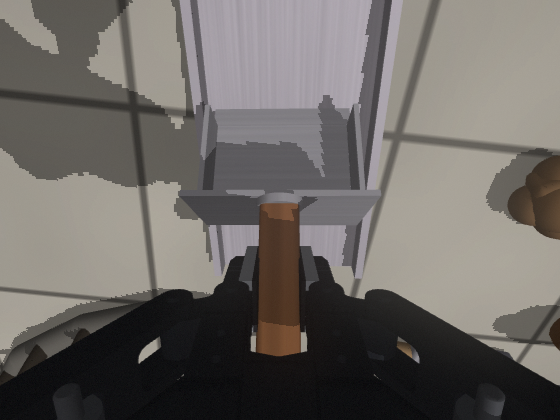

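drive_tool([
  [[0.6, 0.9, 0], 0, 1],
  [[0.6, 0.9, 0], 0, 1],
  [[0.5, 1, 0], 0, 1],
  [[0.4, 1, 0], 0, 1],
  [[0.4, 1, 0], 0, 1],
  [[0.3, 1, 0], 0, 1],
  [[0.2, 1, 0], 0, 1],
])

```text
time_s: 18.28
ee_pos: [0.6618, -0.2153, 0.0557]
orientation: [-1.61, -0.228, 0.108]
wrist_force: [-0.3, 1.3, 4.2]
width: 0.0167
```

```bash
python3 go.py .65 -.209 .035 .107;python3 - <<'E'
from h import *
import cv2
for c in ["wrist","scene"]:
    im=cv2.cvtColor(ctrl.capture(c),cv2.COLOR_RGB2BGR)
    if c=="scene": im=cv2.resize(im[120:320,110:290],None,fx=3,fy=3)
    cv2.imwrite(f"pics/{c}20.png",im)
E
```

```text
t 18.28 pos [ 0.6618 -0.2153  0.0557] rpy [-1.6096 -0.228   0.1076] w 0.0167 F [-0.3  1.3  4.2]
tool cm [-1.54  1.74  0.82] rows 0.6 turn 0.04
```

View pics/scene20.png

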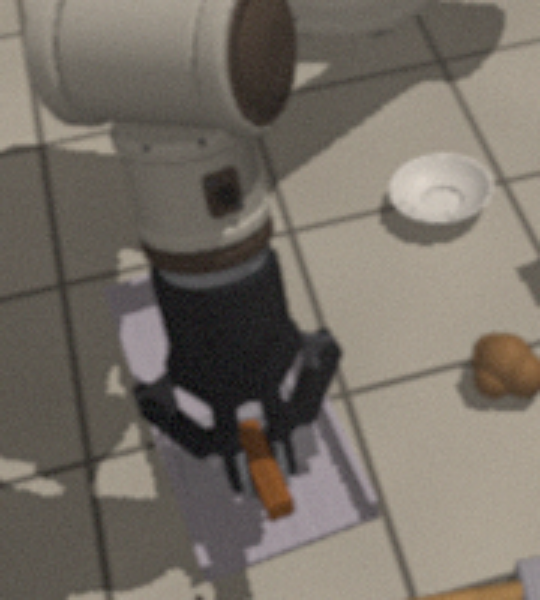

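View pics/wrist20.png

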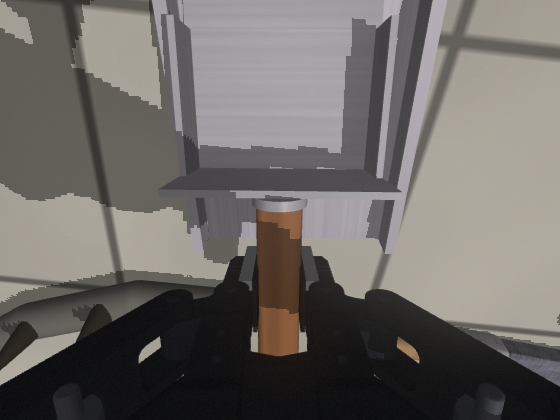

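drive_tool([
  [[-0.1, 0.9, 0], 0, 1],
  [[-0.1, 0.9, 0], 0, 1],
  [[-0.1, 0.9, 0], 0, 1],
  [[-0.1, 0.6, 0], 0, 1],
  [[0, 0.4, 0], 0, 1],
])

```text
time_s: 18.8
ee_pos: [0.6755, -0.2185, 0.0275]
orientation: [-1.616, -0.246, 0.107]
wrist_force: [-2.3, 5.2, 11.6]
width: 0.0169
```

```bash
python3 go.py .65 -.209 .03 .107
```

```text
t 18.8 pos [ 0.6755 -0.2185  0.0275] rpy [-1.6162 -0.2456  0.1066] w 0.0169 F [-2.3  5.2 11.6]
tool cm [-2.3  -0.89  1.18] rows 0.7 turn -0.03
```

drive_tool([
  [[0, -0.2, 0], 0, 0.6],
  [[0, 0, 0], 0, 0.2],
  [[0, 0, 0], 0, 0],
  [[0, 0, 0], 0, 0],
  [[0, 0, 0], 0, 0],
  [[0, -1.5, 0], 0, 0],
  [[0, -2.5, 0], 0, 0],
  [[0, -3, 0], 0, 0],
  [[0, -3, 0], 0, 0],
  [[0, -3, 0], 0, 0],
  [[0, -2, 0], 0, -0.5],
])

```text
time_s: 19.72
ee_pos: [0.6321, -0.2144, 0.1702]
orientation: [-1.609, -0.232, 0.105]
wrist_force: [1.1, -1.2, -0.4]
width: 0.0537
```

```bash
python3 go.py .52 .345 .3 .072;python3 - <<'E'
from h import *
import cv2
for c in ["wrist","scene"]:
    im=cv2.cvtColor(ctrl.capture(c),cv2.COLOR_RGB2BGR)
    if c=="scene": im=cv2.resize(im[90:320,110:390],None,fx=2.6,fy=2.6)
    cv2.imwrite(f"pics/{c}21.png",im)
E
```

```text
t 19.72 pos [ 0.6321 -0.2144  0.1702] rpy [-1.609  -0.2319  0.1048] w 0.0537 F [ 1.1 -1.2 -0.4]
tool cm [ -2.18 -16.02  56.23] rows 14.6 turn 1.88
```

View pics/scene21.png

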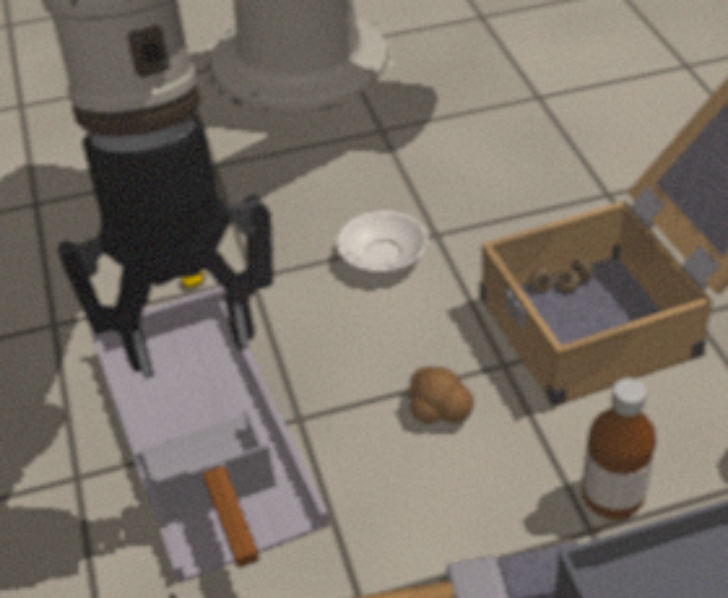

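View pics/wrist21.png

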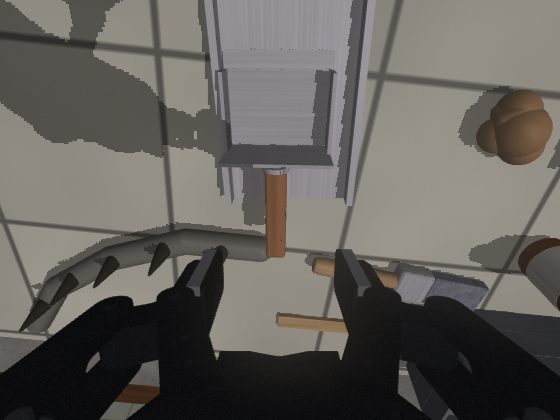

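The scoop lies flat in the tray, released, and the case shows the three vertebrae. I'll move on to the lid bar.

drive_tool([
  [[0, -3, 1], 0.4, -0.5],
  [[0, -3, 2], 0.4, -0.5],
  [[0, -3, 2.5], 0.4, -0.5],
  [[0, -3, 2.8], 0.4, -0.5],
  [[0, -2, 3.2], 0.3, -0.5],
  [[-0.2, -0.5, 3.7], 0, -0.5],
  [[-0.3, 0, 3.8], 0, -0.5],
  [[-0.3, 0, 3.8], 0, -0.5],
  [[-0.3, 0, 3.8], 0, -0.5],
  [[-0.3, 0, 3.8], 0, -0.5],
  [[-0.3, 0, 3.8], 0, -0.5],
  [[-0.3, 0, 3.8], 0, -0.5],
])

```text
time_s: 20.82
ee_pos: [0.5518, 0.1723, 0.2894]
orientation: [-1.6, -0.226, 0.053]
wrist_force: [1.0, 0.2, -1.0]
width: 0.0638
```

```bash
python3 go.py .52 .345 .32 .072
```

```text
t 20.82 pos [0.5518 0.1723 0.2894] rpy [-1.5996 -0.2263  0.0526] w 0.0638 F [ 1.   0.2 -1. ]
tool cm [-1.52 -3.99 17.31] rows 4.5 turn -1.11
```

drive_tool([
  [[-0.3, -1.5, 2.5], -0.4, -0.5],
  [[-0.3, -1.5, 2.8], -0.4, -0.5],
  [[-0.3, -1, 2.8], -0.3, -0.5],
  [[-0.3, 0, 2.6], 0, -0.5],
  [[-0.2, 0, 2], 0, -0.5],
  [[-0.1, 0, 1.2], 0, -0.5],
  [[0, 0, 0.6], 0, -0.5],
  [[0, 0, 0], 0, -0.5],
])

```text
time_s: 21.48
ee_pos: [0.5116, 0.3317, 0.3076]
orientation: [-1.606, -0.208, 0.085]
wrist_force: [0.3, -0.0, 0.1]
width: 0.064
```

```bash
python3 go.py .52 .345 .32 .072;python3 - <<'E'
from h import *
import cv2
for c in ["wrist","top"]:
    im=cv2.cvtColor(ctrl.capture(c),cv2.COLOR_RGB2BGR)
    print([ (np.round(d["xy"]),d["confidence"]) for d in ctrl.pinpoint(c,"bar")])
    cv2.imwrite(f"pics/{c}22.png",im)
E
```

```text
t 21.48 pos [0.5116 0.3317 0.3076] rpy [-1.6059 -0.208   0.0855] w 0.064 F [ 0.3 -0.   0.1]
tool cm [ 1.18 -1.06  1.22] rows 0.5 turn 0.77
[(array([305., 205.]), 0.66)]
[(array([ 31., 227.]), 0.91), (array([389., 227.]), 0.29)]
```

View pics/wrist22.png

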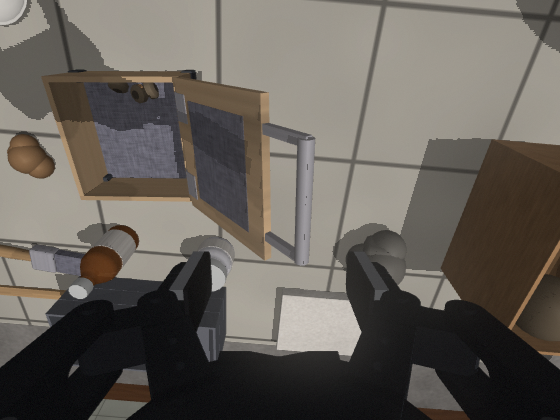

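View pics/top22.png

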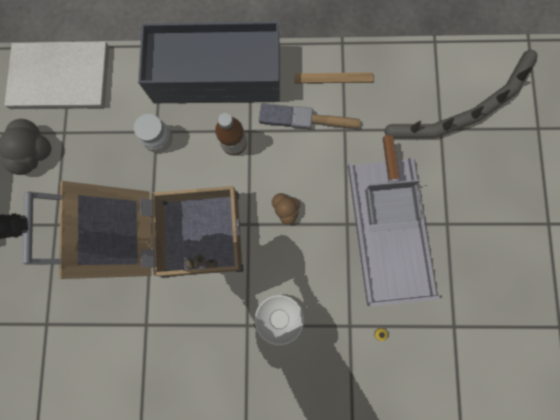

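```bash
python3 - <<'E'
from h import *
from scipy.optimize import least_squares
mw=ctrl.camera_model("wrist")
print(atz("wrist",(305,204),.2224,mw),atz("wrist",(306,140),.2224),atz("wrist",(303,262),.2224))
obs=[("wrist",(305,204)),("top",(31,227)),("scene",(426.5,116))]
r=least_squares(lambda X:np.concatenate([(proj(c,X)[0]-uv) for c,uv in obs]),[.52,.345,.22]);print(r.x,np.round(r.fun,1))
E
python3 go.py .521 .345 .207 .072
```

```text
[0.52196655 0.34640042 0.2224    ] [0.47362598 0.34150275 0.2224    ] [0.57558915 0.35092739 0.2224    ]
[0.52201491 0.34579023 0.22161237] [-0.9 -0.5 -1.7 -0.3  0.3  1.1]
t 21.68 pos [0.5125 0.3297 0.3087] rpy [-1.606  -0.2094  0.0825] w 0.0637 F [ 0.3 -0.5 -0. ]
tool cm [-1.16 10.09  1.81] rows 2.6 turn 0.6
```

```bash
python3 go.py .525 .346 .245 .085
```

```text
t 21.68 pos [0.5125 0.3297 0.3087] rpy [-1.606  -0.2094  0.0825] w 0.0637 F [ 0.3 -0.5 -0. ]
tool cm [0.03 6.46 1.75] rows 1.7 turn -0.14
```

drive_tool([
  [[0.1, 1, 0.7], 0, -0.5],
  [[0, 2, 0.6], 0, -0.5],
  [[0, 2, 0.3], 0, -0.5],
  [[0, 1.2, 0], 0, -0.5],
  [[0, 0.2, 0], 0, -0.5],
  [[0, 0, 0], 0, -0.5],
])

```text
time_s: 22.18
ee_pos: [0.5294, 0.3422, 0.2431]
orientation: [-1.605, -0.213, 0.076]
wrist_force: [0.7, -0.5, 0.2]
width: 0.0639
```

```bash
python3 go.py .525 .346 .206 .085
```

```text
t 22.18 pos [0.5294 0.3422 0.2431] rpy [-1.605  -0.213   0.0756] w 0.0639 F [ 0.7 -0.5  0.2]
tool cm [-1.18  3.52  0.53] rows 0.9 turn -0.54
```

drive_tool([
  [[-0.3, 0.4, 0.4], 0, -0.5],
  [[-0.4, 1, 0.2], 0, -0.5],
  [[-0.4, 1, 0], 0, -0.5],
  [[-0.2, 0.8, 0], 0, -0.5],
  [[0, 0.2, 0], 0, -0.5],
  [[0, 0, 0], 0, -0.3],
])

```text
time_s: 22.68
ee_pos: [0.5237, 0.3471, 0.2058]
orientation: [-1.604, -0.216, 0.075]
wrist_force: [0.1, 0.4, 0.3]
width: 0.0561
```

```bash
python3 go.py .525 .346 .206 .085;python3 - <<'E'
from h import *
import cv2
for c in ["wrist"]:
    im=cv2.cvtColor(ctrl.capture(c),cv2.COLOR_RGB2BGR)
    cv2.imwrite(f"pics/{c}23.png",im)
E
```

```text
t 22.68 pos [0.5237 0.3471 0.2058] rpy [-1.6036 -0.2164  0.0747] w 0.0561 F [0.1 0.4 0.3]
tool cm [ 0.12  0.01 -0.12] rows 0.0 turn -0.59
```

View pics/wrist23.png

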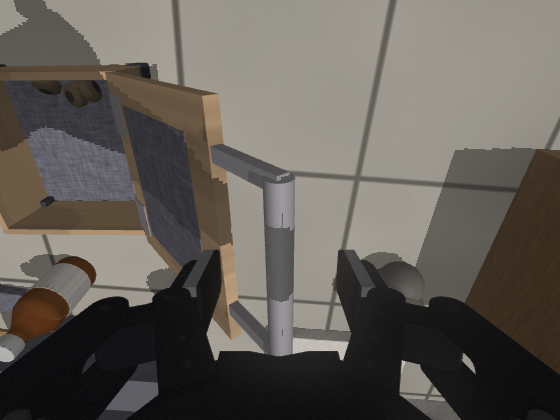

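drive_tool([
  [[0, 0, 0], 0, 0.2],
  [[0, 0, 0], 0, 0.6],
  [[0, 0, 0], 0, 1],
  [[0, 0, 0], 0, 1],
  [[0, 0, 0], 0, 1],
  [[0, 0, 0], 0, 1],
], newtons=20)

```text
time_s: 23.23
ee_pos: [0.5244, 0.3474, 0.2075]
orientation: [-1.603, -0.219, 0.075]
wrist_force: [0.7, 0.5, -0.5]
width: 0.011
```

```bash
python3 go.py .531 .213 .257 .085;python3 - <<'E'
from h import *
import cv2
for c in ["wrist"]:
    im=cv2.cvtColor(ctrl.capture(c),cv2.COLOR_RGB2BGR)
    cv2.imwrite(f"pics/{c}24.png",im)
E
```

```text
t 23.23 pos [0.5244 0.3474 0.2075] rpy [-1.6027 -0.2185  0.0746] w 0.011 F [ 0.7  0.5 -0.5]
tool cm [  0.73  -4.47 -13.6 ] rows 3.6 turn -0.59
```

View pics/wrist24.png

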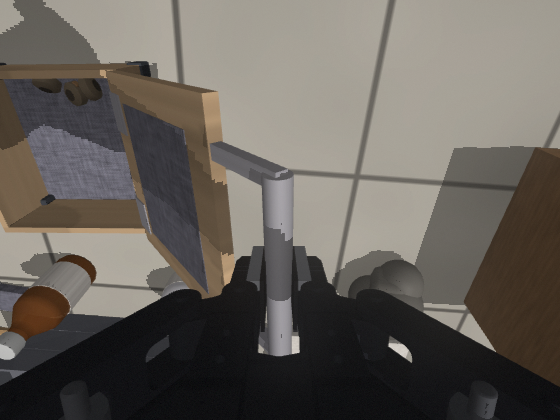

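drive_tool([
  [[0.05, -0.3, -0.4], 0, 1],
  [[0.13, -0.6, -0.78], 0, 1],
  [[0.13, -0.6, -0.8], 0, 1],
  [[0.11, -0.52, -0.83], 0, 1],
  [[0.11, -0.5, -0.85], 0, 1],
  [[0.1, -0.42, -0.88], 0, 1],
])

```text
time_s: 23.78
ee_pos: [0.5282, 0.2993, 0.2408]
orientation: [-1.603, -0.22, 0.076]
wrist_force: [3.2, -0.6, -4.6]
width: 0.0111
```

```bash
cat > lid.py <<'E'
from h import *
o=ctrl.get_obs(); R=Ro.from_euler("xyz",o["orientation"]).as_matrix(); g=o["ee_pos"]-R[:,1]*.016
h=np.array([.5308,.213,.074]); cy=np.array([-np.sin(.075),np.cos(.075)]); d=g-h
y=d[:2]@cy; print("t",round(o["time_s"],2),"bar",np.round(g,4),"ang",np.arctan2(d[2],-y)if 0 else np.pi-np.arctan2(d[2],y) if 0 else np.arctan2(d[2],-y),"r",np.hypot(y,d[2]),"F",np.round(o["wrist_force"],1),"rpy",np.round(o["orientation"],3),"w",o["width"])
E
python3 lid.py
```

```text
t 23.78 bar [0.5247 0.2995 0.2564] ang 2.0147148822876186 r 0.2020239648271794 F [ 3.2 -0.6 -4.6] rpy [-1.603 -0.22   0.076] w 0.011093237520919605
```

drive_tool([
  [[0.05, -0.15, -0.9], 0, 1],
  [[0.05, -0.2, -0.9], 0, 1],
  [[0.05, -0.2, -0.9], 0, 1],
  [[0.05, -0.2, -0.9], 0, 1],
  [[0.05, -0.15, -0.9], 0, 1],
  [[0.02, -0.1, -0.9], 0, 1],
])

```text
time_s: 24.28
ee_pos: [0.5329, 0.2412, 0.2587]
orientation: [-1.599, -0.225, 0.075]
wrist_force: [1.8, 1.5, 1.6]
width: 0.0112
```

```bash
python3 lid.py
```

```text
t 24.28 bar [0.5293 0.2414 0.2743] ang 1.7117668206697043 r 0.20228024483060045 F [1.8 1.5 1.6] rpy [-1.599 -0.225  0.075] w 0.011156989114197406
```

drive_tool([
  [[0, 0, -0.8], 0, 1],
  [[0, 0, -0.7], 0, 1],
  [[0, 0, -0.5], 0, 1],
  [[0, 0, -0.2], 0, 1],
  [[0, 0, 0], 0, 1],
  [[0, 0, 0], 0, 1],
])

```text
time_s: 24.78
ee_pos: [0.535, 0.2143, 0.2598]
orientation: [-1.599, -0.225, 0.072]
wrist_force: [-0.5, 0.2, 1.8]
width: 0.0112
```

```bash
python3 lid.py; python3 - <<'E'
from h import *
import cv2
for c in ["wrist","scene"]:
    im=cv2.cvtColor(ctrl.capture(c),cv2.COLOR_RGB2BGR)
    cv2.imwrite(f"pics/{c}25.png",im)
    for t in ["bar","hinge"]: print(c,t,[ (np.round(d["xy"]),d["confidence"]) for d in ctrl.pinpoint(c,t)])
h=np.array([.5308,.213,.074]); b=h+[0,0,.199]; print(proj("scene",[h,b]),proj("wrist",[h,b]))
E
python3 lid.py
```

```text
t 24.78 bar [0.5314 0.2145 0.2754] ang 1.5780343827424754 r 0.20136356048581502 F [-0.5  0.2  1.8] rpy [-1.599 -0.225  0.072] w 0.011248118483656037
wrist bar [(array([278., 277.]), 0.74)]
wrist hinge [(array([286., 144.]), 0.96)]
scene bar [(array([380., 108.]), 0.68)]
scene hinge [(array([365., 183.]), 0.64)]
[[364.84022424 184.22450505]
 [377.51080453 109.96320702]] [[283.22540713 142.50076866]
 [276.58806341 274.97148024]]
t 25.08 bar [0.5314 0.2148 0.2754] ang 1.579719359515688 r 0.2013971193261361 F [0.5 0.7 2.4] rpy [-1.599 -0.225  0.073] w 0.011139031721557202
```

View pics/scene25.png

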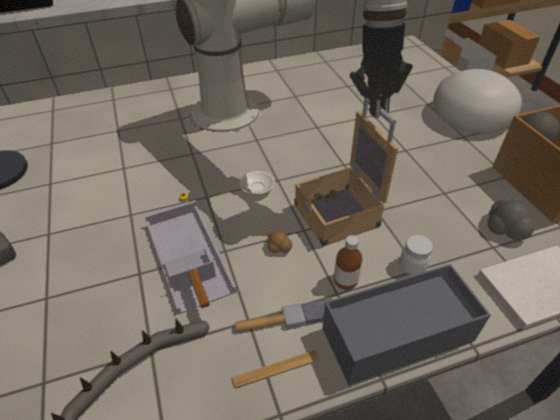

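View pics/wrist25.png

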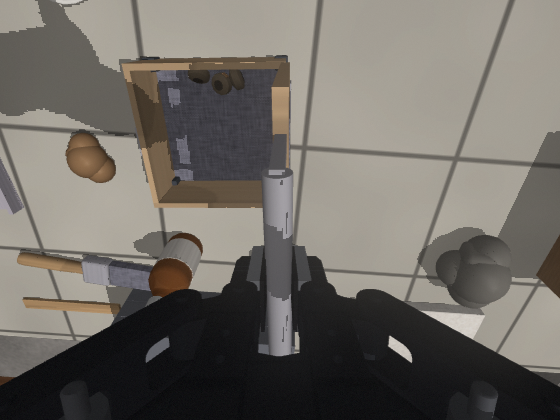

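drive_tool([
  [[0, 0, 0], 0, 1],
  [[0, 0, 0], 0, 1],
  [[0, 0, 0], 0, 1],
  [[0, 0, 0], 0, 1],
  [[0, 0, 0], 0, 1],
  [[0, 0, 0], 0, 1],
])

```text
time_s: 25.58
ee_pos: [0.5349, 0.2152, 0.2598]
orientation: [-1.6, -0.225, 0.074]
wrist_force: [-0.1, 0.2, 1.4]
width: 0.0112
```

```bash
python3 lid.py; python3 -c "
from station import ctrl
print(ctrl.hand_in())"
```

```text
t 25.58 bar [0.5314 0.2154 0.2754] ang 1.5822576654703764 r 0.20140743741949646 F [-0.1  0.2  1.4] rpy [-1.6   -0.225  0.074] w 0.011194021310661207
the job is handed in; nothing more can be done
None
```

I scooped all three vertebrae in one go, tipped them into the case, and set the scoop down flat in the tray. I then swung the lid up by its bar and handed in at 25.6 s of the 72 s allowed, still holding it with 20 N. The hand-in gave no verdict, so what follows is from my own checks.

**Tipping:** the tool turns only about its own finger axis. I tipped the scoop by bracing its nose against the inside of the case wall so that it pivoted in the fingers. I levelled it again the same way against the tray floor.

**Last checks:**
- **Vertebrae:** all three are visible inside the case in both the wrist and scene pictures. The yellow look-alike and the bystanders showed no movement.
- **Scoop:** it lies flat and released in the tray, well clear of the case.
- **Lid:** the angle computed from the arm's pose is about 1.58 rad, against an upright of 1.571. The fingers are closed on the 12 mm bar with an opening reading of 11 mm.

**Disagreements:**
- In the scene camera the bar appeared about 3 px from where an upright lid should put it. About the same offset was there before I touched the lid, so I put most of it down to detection error.
- The hinge-to-bar distance came out at 201 mm instead of 199 mm. This could be the bar sitting slightly differently in the pads, or measurement error.
- The tool ended tilted about 0.22 rad along the bar, from drift during the pushes. This did not affect the grip.

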